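# Line up the laundry tubs under the wire rack with a ruler

## Robot

A 6-joint arm with a two-finger parallel gripper is mounted at the origin on the work surface. World frame = base frame: x ahead of the robot, y to its left, z up, the work surface at z = 0. Lengths are in m, angles in rad, forces in N, time in s.
With the tool pointing down it reaches from about 0.35 to 0.975 m from the base axis. Payload 4.9 kg.
Tool frame: the origin (TCP) lies on the front face of the gripper's body, between the roots of the fingers; the fingertips stand 73 mm ahead of it and the grasp point (between the pads) lies 54 mm ahead of it; z points along the fingers, y is the line along which they close (so a half turn about z gives the same grasp; the last joint's range is limited). The gripper opens to 85 mm and grips with 20 to 120 N. Pads are 22 mm wide; open, the fingers measure 114 mm over their backs; the gripper's body (76 mm by 85 mm) begins 54 mm behind the grasp point. The pads swing forward as they close: fully open they stand 13 mm farther back than shut.
Start: joints at [-1.283, 0.053, 1.613, -0, 1.476, -0.119], TCP at [0.247, -0.574, 0.304] pointing down, gripper open.
Joint ranges: [-3.01, 3.01], [-1.01, 2.22], [0.06, 2.58], [-1.02, 4.17], [0.09, 2.62], [-3.14, 3.14]. Speed limits (rad/s): [2.57, 2.57, 3.14, 3.14, 3.14, 3.14].

## Interface

Orientations are given as a rotation vector (axis times angle).
In Python, from station import status, imaging, order gives the robot as it stands.
- The arm moves only by the tool arm_command, never from a script. Its argument "increments" is a list of rows, each an object with "slide": the shift along the tool's x, y, z in m, a list of three; "spin": the turn about the tool's z in degrees; "gripper": the opening, from -1 (shut) to 1 (fully open). In form: [{"slide": [x, y, z], "spin": spin, "gripper": gripper}, ...]. A call has 1 to 8 rows; each row is the pose to reach, as a shift and turn from the pose commanded when the call began, along the tool's axes at that moment; what a row does not reach only later rows make up. A row lasts 1/12 s, in which the tool goes at most 41.7 mm and 7.16 degrees, less where a joint would pass 70% of its speed; a pose out of reach is approached as far as the arm can. A call with a gripper value outside its range is refused whole. The fingers move at their own pace and stop on an object; "newtons" is the grip in N (left out, the last holds). Time passes only in rows, so rows that repeat a pose let the fingers close. It gives the time, the measured TCP pose, the force, the opening and the grip force at its end, in the units of the state.
- status.get_obs(): the state, without advancing time (a new reading comes with each control period).
- imaging.get_image(name): name is "scene" or "top"; returns a dict with "frame" (420x560x3 uint8, red, green, blue), "vfov" (degrees; the focal length in pixels is half the picture's height over the tangent of half this angle, whatever the lens; pixels are square), "cx", "cy" (the principal point, pixels), "view" (4x4, takes a point from world to camera coordinates). Camera axes: x right, y up, looking along -z (the intrinsics and any distortion apply to the point x, -y, -z); pixel columns grow to the right and rows downward; lengths in m; the calibration is good to about 2 mm. A picture is of the moment at which its call begins. There is no depth.
- order.finish_job(): hands the job in; it is judged then, once.
The state is a dict: "t": time; "q": joint angles; "dq": joint speeds; "effort": joint torques, N m; "tool_pos": TCP position; "tool_rot": TCP orientation; "contact_force": force on the tool from outside, world axes, zero at the start; "wrist_torque": the same for the moment, N m; "opening": finger opening in m; "grip_force": force on a finger pad.
Only numpy, scipy, OpenCV 4.12 (cv2) and the standard library are available. Lean on these libraries where they do the work, as an engineer would, in place of code of your own. Each camera call takes 0.05 s, during which the arm holds its last target. There are 200 camera calls.

## Task

Take the ruler by its ridge and, with the hand tilted to stay clear of the shelf above, use the ruler's long edge to push all four tubs back together under the wire rack, parallel to its back rail, until the deepest one, the white powder tub, comes up gently but definitely against the rail and all the fronts stand square in one straight line. Then draw the ruler out and lay it flat on the worktop in front of the rack, completely out from under the shelf. Keep the hand off the tubs and the rack, do not tip the tubs or ram them against the rail, and leave the mug, the spray bottle and the plant where they are.

Things in the scene. Friction and masses are not known exactly. Their poses are not given: they have to be found in the camera images.
- rack: Chrome wire counter-top rack, 480 mm long (y), 190 mm deep (x), fixed, open in front. Origin: on the worktop in its middle; x points into it, away from the robot, y to the left, z up. Legs 10 mm thick at y = +-237 mm, x = -85 and +96 mm. The row's finished front line lies at x = -15 mm: 100 mm before the rail, 75 mm behind the shelf's front edge.
- rack_rail (a point): Middle of the lower back rail's front face, 85 mm behind the rack's origin, 40 mm up; same axes as the rack. The rail is two rigid flat bars along y, 14 mm high, centred 40 and 82 mm above the worktop, faces at x = +85 mm in the rack's frame. A tub may press on it with at most 15 N.
- rack_shelf_edge (a point): Middle of the front edge of the rack's top shelf of wires (which run along y), 90 mm before the rack's origin, 212 mm up. The shelf is 10 mm thick at the edge (underside 207 mm above the worktop) and covers everything from here back to behind the rail.
- powder_tub: White rectangular soap-powder tub, blue lid, loose, 100 mm deep (x), 84 mm wide (y), 126 mm high, about 0.4 kg: the deepest, the only one to reach the rail. Origin: centre of its underside; z up, front face at -x. Upright, up to 9 degrees out of square. The tubs stand about 105 mm apart in a ragged row, in any order, fronts 15 to 75 mm nearer the robot than the finished line.
- tablet_box: Orange rectangular tablet box, white lid, loose, 80 mm deep (x), 76 mm wide (y), 102 mm high, about 0.3 kg. Origin: centre of its underside; z up, front face at -x. Upright, up to 9 degrees out of square to the rack.
- peg_jar: Round green glass jar, wooden lid, loose, 80 mm diameter, 110 mm high, about 0.3 kg. Origin: centre of its underside; z up. Weights and friction vary: sliding all four tubs takes roughly 5 to 18 N; the rail shows as a further sharp rise of the force.
- salt_tin: Round red tin with a white band and lid, loose, 72 mm diameter, 102 mm high, about 0.3 kg. Origin: centre of its underside; z up.
- ruler: Aluminium ruler, loose, lying flat, 0.28 kg: plate 70 mm wide (x), 400 mm long (y), 5 mm thick; along its middle a black grip ridge 14 mm wide (x), full length, from 5 to 29 mm above the underside. Origin: centre of the underside; z up. The long edges (x = +-35 mm) are alike. Pinched across the ridge, fingertips a few mm above the plate, its edge stands out past the fingers.
- mug: Blue mug, loose bystander on the right, 76 mm diameter, 92 mm high, with a handle. Origin: centre of its underside.
- spray_bottle: White and green spray bottle, loose bystander on the left, 72 mm diameter, 196 mm high. Origin: centre of its underside.
- plant_pot: Terracotta pot with a small green plant, loose bystander on the left beside the rack, 66 mm diameter, pot 85 mm high, leaves to about 150 mm and 85 mm across. Origin: centre of its underside.
There are look-alikes about, which are no part of the job. What is shaped like the peg_jar but purple is not meant.

How it is judged:
On the way:
1. the ruler bears on all four tubs at once while the powder tub presses against the back rail with at least 1.5 N (contact force between ruler and powder_tub above 0.05 N and contact force between ruler and tablet_box above 0.05 N and contact force between ruler and peg_jar above 0.05 N and contact force between ruler and salt_tin above 0.05 N and contact force between powder_tub and rack above 1.5 N).
At the end, for the whole second after the job is handed in: Powder tub within 3.5 mm of the back rail; the other three fronts within 6 mm of the line 100 mm before the rail; both rectangular tubs within 4 degrees of square; all upright, still, between the legs, clear of the ruler; ruler flat on the worktop, its middle over 130 mm before the rack's origin (x of powder_tub in the frame of rack between 0.0315 and 0.038 m and angle between each of powder_tub, tablet_box, peg_jar, salt_tin's own z axis and vertical below 0.08 rad and linear speed of each of powder_tub, tablet_box, peg_jar, salt_tin, ruler below 0.01 m/s and y of powder_tub in the frame of rack between -0.2 and 0.2 m and contact force between ruler and powder_tub below 0.1 N and x of tablet_box in the frame of rack between 0.019 and 0.031 m and y of tablet_box in the frame of rack between -0.2 and 0.2 m and contact force between ruler and tablet_box below 0.1 N and x of peg_jar in the frame of rack between 0.019 and 0.031 m and y of peg_jar in the frame of rack between -0.2 and 0.2 m and contact force between ruler and peg_jar below 0.1 N and x of salt_tin in the frame of rack between 0.015 and 0.027 m and y of salt_tin in the frame of rack between -0.2 and 0.2 m and contact force between ruler and salt_tin below 0.1 N and angle between the x axis of each of powder_tub, tablet_box and the x axis of rack, either way round below 0.07 rad and x of ruler in the frame of rack below -0.13 m and height (world z) of ruler between -0.004 and 0.006 m and angle between ruler's own z axis and vertical below 0.06 rad); the robot touches nothing.
It fails at once if a tub is pushed or held with the hand instead of the ruler (contact force between any of the fingers, the arm and powder_tub above 1 N or contact force between any of the fingers, the arm and tablet_box above 1 N or contact force between any of the fingers, the arm and peg_jar above 1 N or contact force between any of the fingers, the arm and salt_tin above 1 N).
It fails at once if a tub is tipped by more than 0.3 rad (angle between any of powder_tub, tablet_box, peg_jar, salt_tin's own z axis and vertical above 0.3 rad).
It fails at once if a tub is rammed against the rack with more than 15 N (contact force between rack and powder_tub above 15 N or contact force between rack and tablet_box above 15 N or contact force between rack and peg_jar above 15 N or contact force between rack and salt_tin above 15 N).
It fails at once if the hand or arm hits the rack with more than 5 N (contact force between any of the fingers, the arm and rack above 5 N).
It fails at once if the mug, spray bottle or plant pot is moved by more than 15 mm (distance of any of mug, spray_bottle, plant_pot from where it was at the start of the episode above 0.015 m).
It also fails if it takes over 51 s, if anything falls off the work surface, if the arm or the gripper's body presses on something with over 40 N, if the wrist force passes 120 N, or if a joint passes its speed limit or range.

## Working session

There is one attempt and no reset: what is moved stays moved. The work goes in short steps, Python scripts to look and compute and a tool call to move; the robot and the scene stay as the last step left them, time stands still between calls to the robot, and variables do not carry over. Pictures are saved under pics/ and viewed, at most 10 in all, crops included, and the job is handed in when it is done.

Besides the shell and the picture viewer there is one more tool, called after ">>>" by a JSON object that holds its "name" and its "arguments", one argument or row to a line. arm_command: Moves the arm, as the interface text tells. Its arguments: {"type":"object","properties":{"increments":{"type":"array","items":{"type":"object","properties":{"slide":{"type":"array","items":{"type":"number"}},"spin":{"type":"number"},"gripper":{"type":"number"}}}},"newtons":{"type":"number"}},"required":["increments"]}

```bash
mkdir -p pics; ls; python3 - <<'E'
from station import status, imaging
import cv2,numpy as np
for n in ("scene","top"):
    d=imaging.get_image(n); cv2.imwrite(f"pics/{n}0.png",d["frame"][:,:,::-1]); print(n,{k:(np.round(v,4).tolist() if k=="view" else v) for k,v in d.items() if k!="frame"})
print(status.get_obs())
E
```

```text
pics
scene {'vfov': 50.661277253829425, 'cx': 282.5182140765472, 'cy': 214.5168478513945, 'view': [[-0.4646, 0.8854, -0.0134, 0.3145], [-0.5586, -0.2813, 0.7803, 0.2416], [0.6871, 0.37, 0.6253, -1.9099], [0.0, 0.0, 0.0, 1.0]]}
top {'vfov': 51.99505551459502, 'cx': 280.8875902090096, 'cy': 214.1458567001938, 'view': [[0.0244, -0.9996, -0.0139, 0.0086], [0.9889, 0.0221, 0.1469, -0.6516], [-0.1466, -0.0173, 0.989, -1.2342], [0.0, 0.0, 0.0, 1.0]]}
{'t': 0.1, 'q': array([-1.28300932e+00,  5.32476494e-02,  1.61414544e+00, -5.39446879e-06,
        1.47601391e+00, -1.19018177e-01]), 'dq': array([-0.00064866,  0.00052073, -0.00423775, -0.00089301, -0.00052338,
        0.00054473]), 'effort': array([ 1.03640530e-03, -3.94902885e+01, -3.71361744e+01, -1.02105032e-04,
        3.90881411e-03,  1.16126398e-05]), 'tool_pos': array([ 0.24716389, -0.57358165,  0.30281934]), 'tool_rot': array([-3.07505810e+00, -6.34246638e-01,  2.48469448e-04]), 'contact_force': array([0.37383749, 0.06327197, 0.03525665]), 'wrist_torque': array([-0.01852022,  0.02011836,  0.01156175]), 'grip_force': 0.0, 'opening': 0.08571574135266948}
```

View pics/scene0.png

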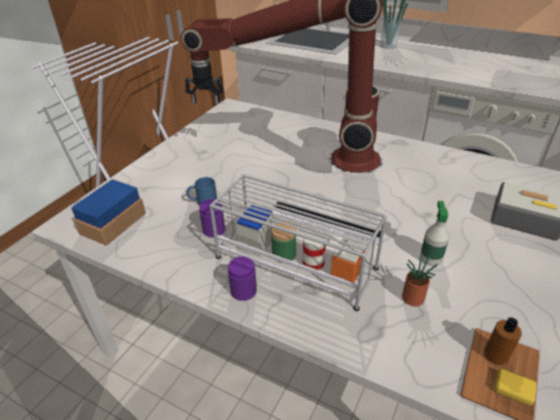

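View pics/top0.png

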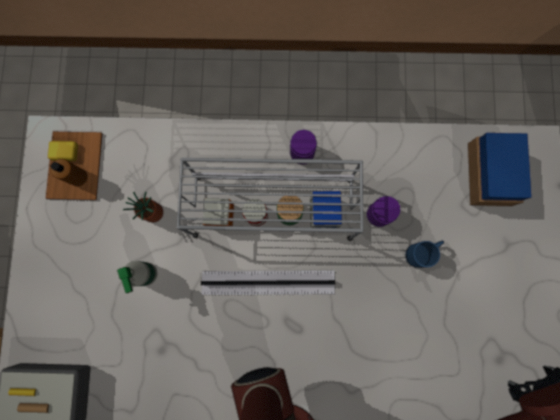

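The scene view is from behind the rack. In the top view (up = +x), from left to right: orange tablet box (215,212), salt tin (255,211), peg jar (290,209), powder tub with blue lid (327,208). The ruler is at (268,282), mug (422,254), spray bottle (138,274) and plant (148,209). The purple look-alikes are at (384,210) and (303,145).

Possible confusions:
- Peg jar: wooden lid (290,209) against purple (384,210) and (303,145). I choose (290,209).
- Ruler: only (268,282). The stripes behind it are shadows of the shelf.

Next, close crops.

```bash
python3 - <<'E'
import cv2
a=cv2.imread("pics/top0.png")[145:305,170:370]; cv2.imwrite("pics/topc.png",cv2.resize(a,None,fx=3.75,fy=3.75,interpolation=cv2.INTER_CUBIC))
a=cv2.imread("pics/scene0.png")[165:315,200:400]; cv2.imwrite("pics/scenec.png",cv2.resize(a,None,fx=4,fy=4,interpolation=cv2.INTER_CUBIC))
E
```

```text
(no output)
```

View pics/topc.png

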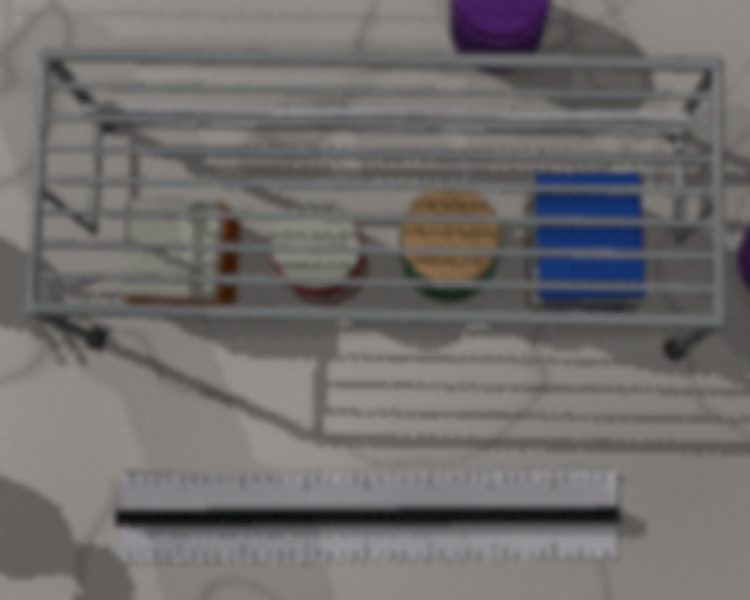

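View pics/scenec.png

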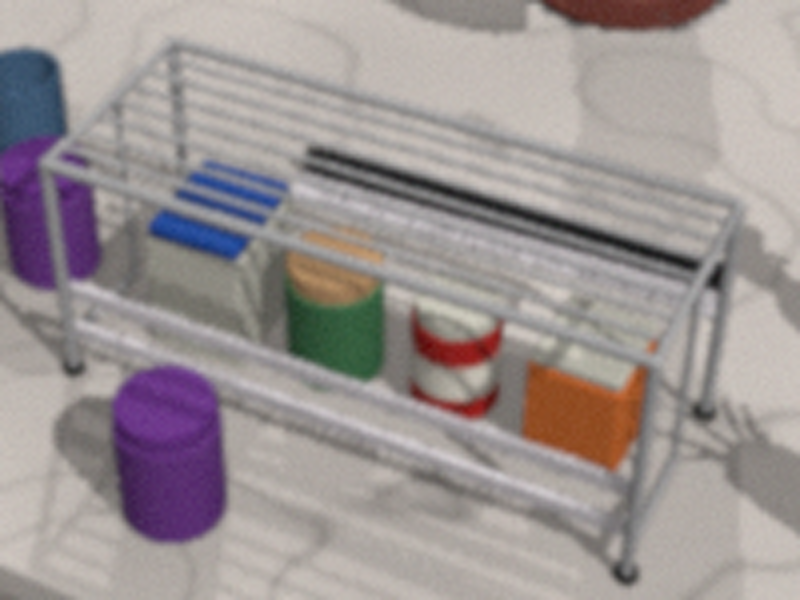

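Close crops:
- **Choice check:** the green jar with the wooden lid is crop (450,240), the red/white tin (318,250), the blue-lid tub (590,238), and the orange box with the white lid (180,250).
- **Top crop:** ridge ends (117,517) and (619,513), shelf front corners (30,314) and (720,319), front feet (97,338) and (676,348).
- **Scene crop:** shelf front corners (175,45) and (740,207), ridge end (310,152), feet (72,368), (625,573) and (705,410).

```bash
cat > h.py <<'E'
import numpy as np, json, os
from scipy.optimize import least_squares
def cams():
    if not os.path.exists("cam.json"):
        from station import imaging
        c={}
        for n in("scene","top"):
            d=imaging.get_image(n); c[n]=dict(f=210/np.tan(np.radians(d["vfov"]/2)),cx=d["cx"],cy=d["cy"],V=np.array(d["view"]).tolist())
        json.dump(c,open("cam.json","w"))
    return json.load(open("cam.json"))
C=cams()
def proj(n,P):
    c=C[n];V=np.array(c["V"]);p=V[:3,:3]@np.asarray(P,float)+V[:3,3]
    return np.array([c["cx"]+c["f"]*p[0]/-p[2],c["cy"]-c["f"]*p[1]/-p[2]])
def tri(obs):
    r=least_squares(lambda P:np.concatenate([proj(n,P)-uv for n,uv in obs]),[.6,0,.1]); return r.x,np.abs(r.fun).max()
def onz(n,uv,z):
    r=least_squares(lambda q:proj(n,[q[0],q[1],z])-uv,[.6,0]); return r.x
T=lambda u,v:np.array([170+(u+.5)/3.75-.5,145+(v+.5)/3.75-.5])
S=lambda u,v:np.array([200+(u+.5)/4-.5,165+(v+.5)/4-.5])
E
python3 - <<'E'
from h import *
np.set_printoptions(precision=4,suppress=True)
print("shelf FR",tri([("top",T(720,319)),("scene",S(175,45))]))
print("shelf FL",tri([("top",T(30,314)),("scene",S(740,207))]))
print("shelf BR",tri([("top",T(720,63)),("scene",S(50,160))]))
print("shelf BL",tri([("top",T(45,57)),("scene",S(655,362))]))
print("ridge R",tri([("top",T(619,513)),("scene",S(308,152))]))
print("foot FL",tri([("top",T(97,340)),("scene",S(705,412))]))
obs=[("top",T(720,319),(-.09,-.24,.212)),("top",T(30,314),(-.09,.24,.212)),("scene",S(175,45),(-.09,-.24,.215)),("scene",S(740,207),(-.09,.24,.215)),
("top",T(97,340),(-.085,.237,.003)),("top",T(676,349),(-.085,-.237,.003)),("scene",S(72,368),(.096,-.237,.003)),("scene",S(625,573),(.096,.237,.003)),("scene",S(705,412),(-.085,.237,.003))]
def w(q,p):
    c,s=np.cos(q[2]),np.sin(q[2]);return [q[0]+c*p[0]-s*p[1],q[1]+s*p[0]+c*p[1],p[2]]
r=least_squares(lambda q:np.concatenate([proj(n,w(q,p))-uv for n,uv,p in obs]),[.75,0,0],loss="soft_l1")
print("rack",r.x,np.degrees(r.x[2]));print(r.fun.reshape(-1,2))
ro=[("top",T(117,517),(0,.2,.029)),("top",T(619,513),(0,-.2,.029)),("top",T(118,472),(.035,.2,.005)),("top",T(617,470),(.035,-.2,.005)),("top",T(119,560),(-.035,.2,.005)),("top",T(618,556),(-.035,-.2,.005)),("scene",S(308,152),(0,-.2,.027))]
k=least_squares(lambda q:np.concatenate([proj(n,w(q,p))-uv for n,uv,p in ro]),[.5,0,0])
print("ruler",k.x,np.degrees(k.x[2]));print(k.fun.reshape(-1,2))
R=lambda P:(lambda d:[np.cos(r.x[2])*d[0]+np.sin(r.x[2])*d[1],-np.sin(r.x[2])*d[0]+np.cos(r.x[2])*d[1]])(np.array(P)[:2]-r.x[:2])
print("ruler in rack",R(k.x))
for nm,uv,z in [("powder f-l",(538,300),.126),("powder f-r",(645,300),.126),("powder b-l",(535,173),.126),("powder b-r",(640,174),.126),("jar c",(450,237),.11),("jar front",(450,284),.11),("tin front",(318,291),.102),("tin c",(318,247),.102),("box f-r",(236,303),.102),("box f-l",(125,297),.102),("box b-r",(225,203),.102)]:
    print(nm,np.array(R(onz("top",T(*uv),z))))
mug=onz("top",(421,254),.09);print("mug",R(mug)); print("purple",R(onz("top",(384,211),.11)));print("spray",R(onz("top",(138,274),.1)),"plant",R(onz("top",(152,210),.08)))
E
```

```text
shelf FR (array([ 0.5912, -0.1875,  0.2074]), np.float64(0.5150531846827562))
shelf FL (array([0.5849, 0.2876, 0.2061]), np.float64(0.6042410976802444))
shelf BR (array([ 0.7707, -0.1863,  0.2132]), np.float64(0.8651123550247917))
shelf BL (array([0.7677, 0.2875, 0.2093]), np.float64(0.3459339202115643))
ridge R (array([ 0.457 , -0.1399,  0.0232]), np.float64(0.07517633912772226))
foot FL (array([ 0.5869,  0.286 , -0.0014]), np.float64(0.042476839546054634))
rack [0.6771 0.05   0.0088] 0.5064389788548616
[[ 1.212   0.7711]
 [-0.6367 -0.4889]
 [-1.2184 -2.578 ]
 [ 1.5275 -2.2953]
 [-0.2661 -1.1744]
 [ 0.0089 -1.3815]
 [ 0.2109 -0.1138]
 [ 0.2719  0.0297]
 [-0.0555 -0.3321]]
ruler [0.451  0.0593 0.0319] 1.8280779773209923
[[-1.0041 -0.1495]
 [ 0.3994 -0.0901]
 [ 0.5484  0.0732]
 [-0.2488 -0.4241]
 [-0.1747  0.0995]
 [ 0.0828  0.2195]
 [-0.3168 -0.8266]]
ruler in rack [np.float64(-0.2260664127528193), np.float64(0.011357079753438535)]
powder f-l [-0.0659 -0.1172]
powder f-r [-0.0648 -0.1965]
powder b-l [ 0.0301 -0.1145]
powder b-r [ 0.0303 -0.1932]
jar c [-0.0168 -0.0514]
jar front [-0.0527 -0.0519]
tin front [-0.0584  0.0482]
tin c [-0.0246  0.049 ]
box f-r [-0.0684  0.1102]
box f-l [-0.065   0.1949]
box b-r [0.0086 0.1212]
mug [np.float64(-0.14088324569778943), np.float64(-0.42459219342379645)]
purple [np.float64(-0.022341500250994524), np.float64(-0.31819183963103603)]
spray [np.float64(-0.20933906358519275), np.float64(0.37237987638552766)] plant [np.float64(-0.023680329426754323), np.float64(0.35015353395927407)]
```

>>> {"name": "arm_command", "arguments": {
  "increments": [
    {"slide": [0.219,-0.25,-0.05],"spin": -57,"gripper": 1},
    {"slide": [0.219,-0.25,-0.05],"spin": -57,"gripper": 1},
    {"slide": [0.219,-0.25,-0.05],"spin": -57,"gripper": 1},
    {"slide": [0.219,-0.25,-0.05],"spin": -57,"gripper": 1},
    {"slide": [0.219,-0.25,-0.05],"spin": -57,"gripper": 1},
    {"slide": [0.219,-0.25,-0.05],"spin": -57,"gripper": 1},
    {"slide": [0.219,-0.25,-0.05],"spin": -57,"gripper": 1},
    {"slide": [0.219,-0.25,-0.05],"spin": -57,"gripper": 1}
  ]
}}

```text
t: 0.87
tool_pos: [0.3486, -0.2584, 0.3536]
tool_rot: [2.395, 2.032, 0.0]
contact_force: [0.7, 0.4, 0.1]
opening: 0.0855
grip_force: 0.0
```

>>> {"name": "arm_command", "arguments": {
  "increments": [
    {"slide": [0.33,0.1,-0.1],"spin": -11,"gripper": 1},
    {"slide": [0.33,0.1,-0.1],"spin": -11,"gripper": 1},
    {"slide": [0.33,0.1,-0.1],"spin": -11,"gripper": 1},
    {"slide": [0.33,0.1,-0.1],"spin": -11,"gripper": 1},
    {"slide": [0.33,0.1,-0.1],"spin": -11,"gripper": 1},
    {"slide": [0.33,0.1,-0.1],"spin": -11,"gripper": 1},
    {"slide": [0.33,0.1,-0.1],"spin": -11,"gripper": 1},
    {"slide": [0.33,0.1,-0.1],"spin": -11,"gripper": 1}
  ]
}}

```text
t: 1.53
tool_pos: [0.4921, 0.0282, 0.4469]
tool_rot: [2.195, 2.247, 0.0]
contact_force: [1.2, -0.7, -0.1]
opening: 0.0851
grip_force: 0.0
```

```bash
python3 -c "
from station import status
o=status.get_obs();print(o['tool_pos'],o['tool_rot'],o['q'])"
```

```text
[0.49206564 0.02822221 0.44689809] [2.19514724e+00 2.24680128e+00 2.63765342e-04] [-9.37639533e-02 -3.10100725e-01  1.70948398e+00 -1.53580834e-04
  1.74175517e+00 -1.17046446e-01]
```

>>> {"name": "arm_command", "arguments": {
  "increments": [
    {"slide": [0.02,0.6,-0.05],"spin": 0},
    {"slide": [0.02,0.6,-0.05],"spin": 0},
    {"slide": [0.02,0.6,-0.05],"spin": 0},
    {"slide": [0.02,0.6,-0.05],"spin": 0},
    {"slide": [0.02,0.6,-0.05],"spin": 0},
    {"slide": [0.02,0.6,-0.05],"spin": 0},
    {"slide": [0.02,0.6,-0.05],"spin": 0},
    {"slide": [0.02,0.6,-0.05],"spin": 0}
  ]
}}

```text
validation failed for argument at $.in...
```

>>> {"name": "arm_command", "arguments": {
  "increments": [
    {"slide": [0.02,0.5,-0.05],"spin": 0},
    {"slide": [0.02,0.5,-0.05],"spin": 0},
    {"slide": [0.02,0.5,-0.05],"spin": 0},
    {"slide": [0.02,0.5,-0.05],"spin": 0},
    {"slide": [0.02,0.5,-0.05],"spin": 0},
    {"slide": [0.02,0.5,-0.05],"spin": 0},
    {"slide": [0.02,0.5,-0.05],"spin": 0},
    {"slide": [0.02,0.5,-0.05],"spin": 0}
  ]
}}

```text
validation failed for argument at $.in...
```

>>> {"name": "arm_command", "arguments": {
  "increments": [
    {"slide": [0.02,0.6,-0.05],"spin": 0,"gripper": 1},
    {"slide": [0.02,0.6,-0.05],"spin": 0,"gripper": 1},
    {"slide": [0.02,0.6,-0.05],"spin": 0,"gripper": 1},
    {"slide": [0.02,0.6,-0.05],"spin": 0,"gripper": 1},
    {"slide": [0.02,0.6,-0.05],"spin": 0,"gripper": 1},
    {"slide": [0.02,0.6,-0.05],"spin": 0,"gripper": 1},
    {"slide": [0.02,0.6,-0.05],"spin": 0,"gripper": 1},
    {"slide": [0.02,0.6,-0.05],"spin": 0,"gripper": 1}
  ]
}}

```text
t: 2.2
tool_pos: [0.8251, 0.0449, 0.4734]
tool_rot: [-2.196, -2.246, 0.001]
contact_force: [1.7, -0.3, 1.4]
opening: 0.0852
grip_force: 0.0
```

>>> {"name": "arm_command", "arguments": {
  "increments": [
    {"slide": [0.02,0.5,-0.05],"spin": 0,"gripper": 1},
    {"slide": [0.02,0.5,-0.05],"spin": 0,"gripper": 1},
    {"slide": [0.02,0.5,-0.05],"spin": 0,"gripper": 1},
    {"slide": [0.02,0.5,-0.05],"spin": 0,"gripper": 1},
    {"slide": [0.02,0.5,-0.05],"spin": 0,"gripper": 1},
    {"slide": [0.02,0.5,-0.05],"spin": 0,"gripper": 1},
    {"slide": [0.02,0.5,-0.05],"spin": 0,"gripper": 1},
    {"slide": [0.02,0.5,-0.05],"spin": 0,"gripper": 1}
  ]
}}

```text
t: 2.87
tool_pos: [0.9588, 0.0541, 0.4479]
tool_rot: [2.181, 2.231, 0.036]
contact_force: [-0.8, 0.3, 0.5]
opening: 0.0855
grip_force: 0.0
```

```bash
python3 -c "
from station import status
o=status.get_obs();print(o['tool_pos'],o['tool_rot'],o['q'])"
```

```text
[0.9587948  0.05406281 0.44791942] [2.18050955 2.23110324 0.03605369] [-0.02145779  1.03311066  0.05498237  0.00226848  2.02186313 -0.0433722 ]
```

>>> {"name": "arm_command", "arguments": {
  "increments": [
    {"slide": [0,-0.08,0],"spin": 0,"gripper": 1},
    {"slide": [0,-0.08,0],"spin": 0,"gripper": 1},
    {"slide": [0,-0.08,0],"spin": 0,"gripper": 1},
    {"slide": [0,-0.08,0],"spin": 0,"gripper": 1},
    {"slide": [0,-0.08,0],"spin": 0,"gripper": 1}
  ]
}}

```text
t: 3.28
tool_pos: [0.8769, 0.0525, 0.4506]
tool_rot: [2.178, 2.229, 0.041]
contact_force: [0.6, -0.9, 1.0]
opening: 0.0855
grip_force: 0.0
```

```bash
python3 -c "
from station import status
from scipy.spatial.transform import Rotation as R
o=status.get_obs();print(o['tool_pos'],o['tool_rot'],o['q']);print(R.from_rotvec(o['tool_rot']).as_matrix())"
```

```text
[0.87687791 0.05246791 0.45062673] [2.17789069 2.228884   0.04086761] [-0.02531571  0.64207095  0.64655595  0.00223008  1.81675827 -0.04787566]
[[-2.31474243e-02  9.99074927e-01  3.62420516e-02]
 [ 9.99731980e-01  2.31174493e-02  1.24596310e-03]
 [ 4.06986700e-04  3.62611789e-02 -9.99342264e-01]]
```

>>> {"name": "arm_command", "arguments": {
  "increments": [
    {"slide": [0,0.6,0.0],"spin": 0,"gripper": 1},
    {"slide": [0,0.6,0.0],"spin": 0,"gripper": 1},
    {"slide": [0,0.6,0.0],"spin": 0,"gripper": 1},
    {"slide": [0,0.6,0.0],"spin": 0,"gripper": 1},
    {"slide": [0,0.6,0.0],"spin": 0,"gripper": 1},
    {"slide": [0,0.6,0.0],"spin": 0,"gripper": 1},
    {"slide": [0,0.6,0.0],"spin": 0,"gripper": 1},
    {"slide": [0,0.6,0.0],"spin": 0,"gripper": 1}
  ]
}}

```text
t: 3.95
tool_pos: [0.9868, 0.0496, 0.3931]
tool_rot: [2.168, 2.218, 0.066]
contact_force: [0.2, -0.4, 1.5]
opening: 0.0853
grip_force: 0.0
```

```bash
cat > st.py <<'E'
from station import status
import numpy as np
from scipy.spatial.transform import Rotation as R
np.set_printoptions(precision=4,suppress=True)
o=status.get_obs();M=R.from_rotvec(o['tool_rot']).as_matrix()
print(o['t'],o['tool_pos'],o['q'],o['contact_force'],o['opening'],o['grip_force']);print(M)
t=np.arctan2(M[0,2],-M[2,2]);print("tilt",np.degrees(t),"side",np.degrees(np.arcsin(M[1,2])),"xang",np.degrees(np.arctan2(M[1,0],M[0,0])),"grasp",o['tool_pos']+.054*M[:,2])
E
python3 st.py
```

```text
3.95 [0.9868 0.0496 0.3931] [-0.0258  1.0903  0.055   0.0045  1.9379 -0.0469] [ 0.2132 -0.4317  1.4863] 0.08531078088256108 0.0
[[-0.0229  0.998   0.0584]
 [ 0.9997  0.0228  0.0027]
 [ 0.0014  0.0585 -0.9983]]
tilt 3.3498728495724737 side 0.15497305820999305 xang 91.31072166345729 grasp [0.99   0.0498 0.3392]
```

>>> {"name": "arm_command", "arguments": {
  "increments": [
    {"slide": [0,0.53,-0.28],"spin": 0,"gripper": 1},
    {"slide": [0,0.53,-0.28],"spin": 0,"gripper": 1},
    {"slide": [0,0.53,-0.28],"spin": 0,"gripper": 1},
    {"slide": [0,0.53,-0.28],"spin": 0,"gripper": 1},
    {"slide": [0,0.53,-0.28],"spin": 0,"gripper": 1},
    {"slide": [0,0.53,-0.28],"spin": 0,"gripper": 1},
    {"slide": [0,0.53,-0.28],"spin": 0,"gripper": 1},
    {"slide": [0,0.53,-0.28],"spin": 0,"gripper": 1}
  ]
}}

```text
t: 4.62
tool_pos: [0.976, 0.0435, 0.4341]
tool_rot: [2.156, 2.206, 0.093]
contact_force: [0.7, -1.1, -0.3]
opening: 0.0851
grip_force: 0.0
```

```bash
python3 st.py
```

```text
4.6167 [0.976  0.0435 0.4341] [-0.0329  1.0482  0.055   0.0073  1.9562 -0.0527] [ 0.6588 -1.0734 -0.3059] 0.0850679421247295 0.0
[[-0.0229  0.9963  0.0823]
 [ 0.9997  0.0227  0.004 ]
 [ 0.0021  0.0824 -0.9966]]
tilt 4.720093177390986 side 0.23080085317045226 xang 91.31337455427601 grasp [0.9804 0.0437 0.3803]
```

>>> {"name": "arm_command", "arguments": {
  "increments": [
    {"slide": [0,0.55,-0.15],"spin": 0,"gripper": 1}
  ]
}}

```text
t: 4.7
tool_pos: [0.9812, 0.043, 0.435]
tool_rot: [2.143, 2.192, 0.122]
contact_force: [-0.3, -0.0, 0.4]
opening: 0.0854
grip_force: 0.0
```

>>> {"name": "arm_command", "arguments": {
  "increments": [
    {"slide": [0,0.55,-0.15],"spin": 0,"gripper": 1}
  ]
}}

```text
t: 4.78
tool_pos: [0.9867, 0.0424, 0.4351]
tool_rot: [2.13, 2.179, 0.149]
contact_force: [0.4, 0.2, -0.3]
opening: 0.0856
grip_force: 0.0
```

>>> {"name": "arm_command", "arguments": {
  "increments": [
    {"slide": [0,0.55,-0.15],"spin": 0,"gripper": 1}
  ]
}}

```text
t: 4.87
tool_pos: [0.9914, 0.0417, 0.4367]
tool_rot: [2.117, 2.166, 0.176]
contact_force: [0.7, -0.1, 0.4]
opening: 0.0855
grip_force: 0.0
```

>>> {"name": "arm_command", "arguments": {
  "increments": [
    {"slide": [0,0.55,-0.15],"spin": 0,"gripper": 1}
  ]
}}

```text
t: 4.95
tool_pos: [0.9955, 0.0411, 0.4398]
tool_rot: [2.104, 2.152, 0.202]
contact_force: [0.8, 0.2, -0.8]
opening: 0.0858
grip_force: 0.0
```

```bash
python3 st.py
```

```text
4.95 [0.9955 0.0411 0.4398] [-0.0364  1.0452  0.055   0.0156  1.8589 -0.0534] [ 0.8109  0.2386 -0.755 ] 0.08584021545406814 0.0
[[-0.0231  0.983   0.1819]
 [ 0.9997  0.022   0.0084]
 [ 0.0042  0.182  -0.9833]]
tilt 10.480104920404347 side 0.4792016837788002 xang 91.32635581098653 grasp [1.0053 0.0415 0.3867]
```

>>> {"name": "arm_command", "arguments": {
  "increments": [
    {"slide": [0.0155,-0.272,-0.05],"spin": -0.5,"gripper": -0.1},
    {"slide": [0.0155,-0.272,-0.05],"spin": -0.5,"gripper": -0.1},
    {"slide": [0.0155,-0.272,-0.05],"spin": -0.5,"gripper": -0.1},
    {"slide": [0.0155,-0.272,-0.05],"spin": -0.5,"gripper": -0.1},
    {"slide": [0.0155,-0.272,-0.05],"spin": -0.5,"gripper": -0.1},
    {"slide": [0.0155,-0.272,-0.05],"spin": -0.5,"gripper": -0.1},
    {"slide": [0.0155,-0.272,-0.05],"spin": -0.5,"gripper": -0.1},
    {"slide": [0.0155,-0.272,-0.05],"spin": -0.5,"gripper": -0.1}
  ]
}}

```text
t: 5.62
tool_pos: [0.7169, 0.0503, 0.4449]
tool_rot: [2.091, 2.158, 0.206]
contact_force: [0.9, -0.6, 2.7]
opening: 0.0388
grip_force: 0.0
```

>>> {"name": "arm_command", "arguments": {
  "increments": [
    {"slide": [0.0155,-0.272,-0.05],"spin": 0,"gripper": -0.1},
    {"slide": [0.0155,-0.272,-0.05],"spin": 0,"gripper": -0.1},
    {"slide": [0.0155,-0.272,-0.05],"spin": 0,"gripper": -0.1},
    {"slide": [0.0155,-0.272,-0.05],"spin": 0,"gripper": -0.1},
    {"slide": [0.0155,-0.272,-0.05],"spin": 0,"gripper": -0.1},
    {"slide": [0.0155,-0.272,-0.05],"spin": 0,"gripper": -0.1},
    {"slide": [0.0155,-0.272,-0.05],"spin": 0,"gripper": -0.1},
    {"slide": [0.0155,-0.272,-0.05],"spin": 0,"gripper": -0.1}
  ]
}}

```text
t: 6.28
tool_pos: [0.4389, 0.0573, 0.4467]
tool_rot: [2.089, 2.157, 0.209]
contact_force: [1.5, -0.0, -0.2]
opening: 0.0382
grip_force: 0.0
```

```bash
python3 st.py
```

```text
6.2833 [0.4389 0.0573 0.4467] [-0.0466 -0.5399  1.8804  0.0168  1.61   -0.0765] [ 1.4506 -0.0105 -0.169 ] 0.03816288775429094 0.0
[[-0.0323  0.9812  0.1905]
 [ 0.9995  0.0314  0.008 ]
 [ 0.0018  0.1906 -0.9817]]
tilt 10.981673814654725 side 0.456126031917644 xang 91.85222729996326 grasp [0.4492 0.0577 0.3937]
```

>>> {"name": "arm_command", "arguments": {
  "increments": [
    {"slide": [0.001,-0.057,0.3],"spin": 0,"gripper": -0.1},
    {"slide": [0.001,-0.057,0.3],"spin": 0,"gripper": -0.1},
    {"slide": [0.001,-0.057,0.3],"spin": 0,"gripper": -0.1},
    {"slide": [0.001,-0.057,0.3],"spin": 0,"gripper": -0.1},
    {"slide": [0.001,-0.057,0.3],"spin": 0,"gripper": -0.1},
    {"slide": [0.001,-0.057,0.3],"spin": 0,"gripper": -0.1},
    {"slide": [0.001,-0.057,0.3],"spin": 0,"gripper": -0.1},
    {"slide": [0.001,-0.057,0.3],"spin": 0,"gripper": -0.1}
  ]
}}

```text
t: 6.95
tool_pos: [0.438, 0.0587, 0.1316]
tool_rot: [2.098, 2.165, 0.195]
contact_force: [-0.1, 0.3, -0.9]
opening: 0.0384
grip_force: 0.0
```

```bash
python3 st.py; python3 - <<'E'
from station import imaging
import cv2
a=imaging.get_image("top")["frame"][:,:,::-1][145:305,170:370]; a=cv2.resize(a,None,fx=3.75,fy=3.75,interpolation=cv2.INTER_CUBIC); cv2.imwrite("pics/top1.png",a)
E
```

```text
6.95 [0.438  0.0587 0.1316] [-0.0431 -0.3272  2.2618  0.0186  1.0314 -0.0825] [-0.0839  0.2982 -0.909 ] 0.03839128947717434 0.0
[[-0.0315  0.984   0.1753]
 [ 0.9995  0.0305  0.0084]
 [ 0.003   0.1755 -0.9845]]
tilt 10.097106212160334 side 0.48396232897033337 xang 91.80543888874537 grasp [0.4475 0.0591 0.0785]
```

View pics/top1.png

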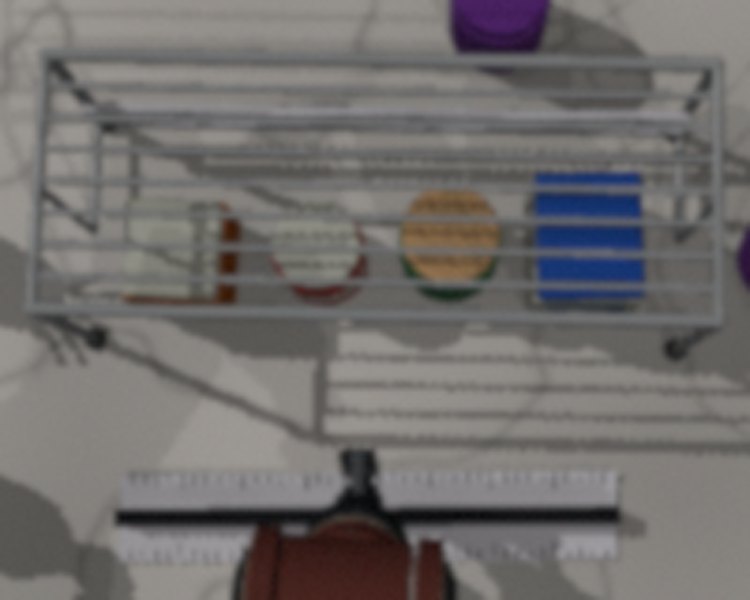

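Top crop: the hand is over the ridge near mid-ruler, with the front finger at (358,465) and the ridge ends still at (117,517) and (619,513). Nothing has moved, so I'll go down the rest of the way.

>>> {"name": "arm_command", "arguments": {
  "increments": [
    {"slide": [0,-0.005,0.03],"spin": 0,"gripper": -0.1},
    {"slide": [0,-0.005,0.04],"spin": 0,"gripper": -0.1},
    {"slide": [0,-0.005,0.048],"spin": 0,"gripper": -0.1},
    {"slide": [0,-0.005,0.048],"spin": 0,"gripper": -0.1},
    {"slide": [0,-0.005,0.048],"spin": 0,"gripper": -0.1}
  ]
}}

```text
t: 7.42
tool_pos: [0.4447, 0.0588, 0.0895]
tool_rot: [2.094, 2.16, 0.202]
contact_force: [0.6, 0.5, 0.0]
opening: 0.0385
grip_force: 0.0
```

```bash
python3 st.py
```

```text
7.4167 [0.4447 0.0588 0.0895] [-0.042  -0.23    2.2684  0.0199  0.9197 -0.0841] [0.6024 0.5085 0.0049] 0.03846682788017401 0.0
[[-0.0317  0.9826  0.1831]
 [ 0.9995  0.0307  0.0081]
 [ 0.0024  0.1833 -0.9831]]
tilt 10.552659617051333 side 0.4660944414836782 xang 91.81416441716372 grasp [0.4546 0.0593 0.0364]
```

>>> {"name": "arm_command", "arguments": {
  "increments": [
    {"slide": [0,-0.004,0.006],"spin": 0,"gripper": -0.1},
    {"slide": [0,-0.004,0.006],"spin": 0,"gripper": -0.6},
    {"slide": [0,-0.004,0.006],"spin": 0,"gripper": -1},
    {"slide": [0,-0.004,0.006],"spin": 0,"gripper": -1},
    {"slide": [0,-0.004,0.006],"spin": 0,"gripper": -1},
    {"slide": [0,-0.004,0.006],"spin": 0,"gripper": -1}
  ],
  "newtons": 40
}}

```text
t: 7.92
tool_pos: [0.4398, 0.0589, 0.0818]
tool_rot: [2.096, 2.163, 0.198]
contact_force: [-3.7, 0.4, 6.0]
opening: 0.0153
grip_force: 37.9
```

```bash
python3 st.py
```

```text
7.9167 [0.4398 0.0589 0.0818] [-0.0424 -0.2258  2.2801  0.02    0.908  -0.085 ] [-3.6697  0.351   6.01  ] 0.015275156875486879 37.91031203465536
[[-0.0319  0.9833  0.1789]
 [ 0.9995  0.031   0.0082]
 [ 0.0025  0.1791 -0.9838]]
tilt 10.30678242271183 side 0.4701786023166104 xang 91.83029067649312 grasp [0.4495 0.0593 0.0286]
```

>>> {"name": "arm_command", "arguments": {
  "increments": [
    {"slide": [0,0.002,-0.01],"spin": 0,"gripper": -1},
    {"slide": [0,0.005,-0.03],"spin": 0,"gripper": -1},
    {"slide": [0,0.011,-0.06],"spin": 0,"gripper": -1},
    {"slide": [0,0.064,-0.354],"spin": 0,"gripper": -1},
    {"slide": [0,0.064,-0.354],"spin": 0,"gripper": -1},
    {"slide": [0,0.064,-0.354],"spin": 0,"gripper": -1},
    {"slide": [0,0.064,-0.354],"spin": 0,"gripper": -1},
    {"slide": [0,0.064,-0.354],"spin": 0,"gripper": -1}
  ],
  "newtons": 100
}}

```text
t: 8.58
tool_pos: [0.4383, 0.0582, 0.3516]
tool_rot: [2.096, 2.163, 0.198]
contact_force: [1.5, -0.2, -2.9]
opening: 0.0118
grip_force: 99.2
```

>>> {"name": "arm_command", "arguments": {
  "increments": [
    {"slide": [0,0.022,-0.12],"spin": 0,"gripper": -1},
    {"slide": [0,0.022,-0.12],"spin": 0,"gripper": -1},
    {"slide": [0,0.022,-0.12],"spin": 0,"gripper": -1},
    {"slide": [0,0.022,-0.12],"spin": 0,"gripper": -1}
  ]
}}

```text
t: 8.92
tool_pos: [0.4399, 0.0578, 0.4824]
tool_rot: [2.086, 2.154, 0.213]
contact_force: [-0.1, -0.4, -0.9]
opening: 0.0118
grip_force: 99.4
```

```bash
python3 st.py; python3 - <<'E'
from station import imaging
import cv2
a=imaging.get_image("scene")["frame"][:,:,::-1][60:270,180:460]; a=cv2.resize(a,None,fx=2.8,fy=2.8,interpolation=cv2.INTER_CUBIC); cv2.imwrite("pics/sc2.png",a)
E
```

```text
8.9167 [0.4399 0.0578 0.4824] [-0.045  -0.5299  1.8161  0.0164  1.6598 -0.0737] [-0.0749 -0.4005 -0.9094] 0.011785971096258011 99.37934084795415
[[-0.0318  0.9803  0.1948]
 [ 0.9995  0.0309  0.0076]
 [ 0.0014  0.1949 -0.9808]]
tilt 11.233698139638664 side 0.4338592461732545 xang 91.82268047957592 grasp [0.4505 0.0582 0.4294]
```

View pics/sc2.png

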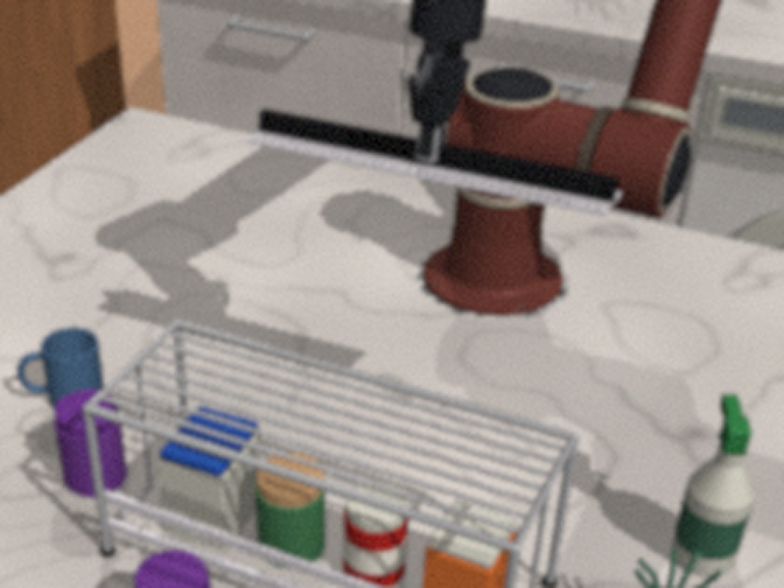

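The ruler is held at mid-length across its ridge, with the ridge running from crop (262,118) to (618,190). Next I carry it out to the reach limit, where single-row calls build up tilt.

>>> {"name": "arm_command", "arguments": {
  "increments": [
    {"slide": [-0.008,0.242,0.063],"spin": 0,"gripper": -1},
    {"slide": [-0.008,0.242,0.063],"spin": 0,"gripper": -1},
    {"slide": [-0.008,0.242,0.063],"spin": 0,"gripper": -1},
    {"slide": [-0.008,0.242,0.063],"spin": 0,"gripper": -1},
    {"slide": [-0.008,0.242,0.063],"spin": 0,"gripper": -1},
    {"slide": [-0.008,0.242,0.063],"spin": 0,"gripper": -1},
    {"slide": [-0.008,0.242,0.063],"spin": 0,"gripper": -1}
  ]
}}

```text
t: 9.55
tool_pos: [0.6939, 0.0572, 0.4413]
tool_rot: [2.104, 2.169, 0.185]
contact_force: [-1.8, -0.2, -5.8]
opening: 0.0117
grip_force: 99.3
```

>>> {"name": "arm_command", "arguments": {
  "increments": [
    {"slide": [-0.008,0.25,0.063],"spin": 0,"gripper": -1},
    {"slide": [-0.008,0.25,0.063],"spin": 0,"gripper": -1},
    {"slide": [-0.008,0.25,0.063],"spin": 0,"gripper": -1},
    {"slide": [-0.008,0.25,0.063],"spin": 0,"gripper": -1},
    {"slide": [-0.008,0.25,0.063],"spin": 0,"gripper": -1},
    {"slide": [-0.008,0.25,0.063],"spin": 0,"gripper": -1},
    {"slide": [-0.008,0.25,0.063],"spin": 0,"gripper": -1}
  ]
}}

```text
t: 10.13
tool_pos: [0.9508, 0.0574, 0.4215]
tool_rot: [2.104, 2.169, 0.185]
contact_force: [0.2, 0.3, -7.3]
opening: 0.0115
grip_force: 99.4
```

>>> {"name": "arm_command", "arguments": {
  "increments": [
    {"slide": [0,0.55,-0.1],"spin": 0,"gripper": -1}
  ]
}}

```text
t: 10.22
tool_pos: [0.9696, 0.0585, 0.424]
tool_rot: [2.113, 2.18, 0.168]
contact_force: [3.4, 0.0, -5.7]
opening: 0.0116
grip_force: 99.2
```

>>> {"name": "arm_command", "arguments": {
  "increments": [
    {"slide": [0,0.55,-0.1],"spin": 0,"gripper": -1}
  ]
}}

```text
t: 10.3
tool_pos: [0.9883, 0.0586, 0.4393]
tool_rot: [2.1, 2.167, 0.193]
contact_force: [2.5, -0.7, -0.7]
opening: 0.0118
grip_force: 99.3
```

>>> {"name": "arm_command", "arguments": {
  "increments": [
    {"slide": [0,0.55,-0.1],"spin": 0,"gripper": -1}
  ]
}}

```text
t: 10.38
tool_pos: [0.9976, 0.0579, 0.4429]
tool_rot: [2.085, 2.151, 0.223]
contact_force: [19.3, 0.9, 19.4]
opening: 0.0116
grip_force: 100.1
```

>>> {"name": "arm_command", "arguments": {
  "increments": [
    {"slide": [0,0.55,-0.1],"spin": 0,"gripper": -1}
  ]
}}

```text
t: 10.47
tool_pos: [1.0024, 0.0571, 0.4409]
tool_rot: [2.074, 2.141, 0.244]
contact_force: [1.1, -0.4, -6.0]
opening: 0.0114
grip_force: 99.4
```

>>> {"name": "arm_command", "arguments": {
  "increments": [
    {"slide": [0,0.55,-0.05],"spin": 0,"gripper": -1}
  ]
}}

```text
t: 10.55
tool_pos: [1.0075, 0.0565, 0.4476]
tool_rot: [2.055, 2.121, 0.279]
contact_force: [0.7, -0.5, -2.5]
opening: 0.0116
grip_force: 99.4
```

>>> {"name": "arm_command", "arguments": {
  "increments": [
    {"slide": [0,0.55,-0.05],"spin": 0,"gripper": -1}
  ]
}}

```text
t: 10.63
tool_pos: [1.0124, 0.0559, 0.4519]
tool_rot: [2.039, 2.104, 0.31]
contact_force: [-0.3, 0.5, -2.7]
opening: 0.0118
grip_force: 99.5
```

>>> {"name": "arm_command", "arguments": {
  "increments": [
    {"slide": [0,0.55,0],"spin": 0,"gripper": -1}
  ]
}}

```text
t: 10.72
tool_pos: [1.0186, 0.0553, 0.4525]
tool_rot: [2.023, 2.088, 0.338]
contact_force: [-0.2, 0.1, -1.1]
opening: 0.0116
grip_force: 99.5
```

>>> {"name": "arm_command", "arguments": {
  "increments": [
    {"slide": [0,0.55,0],"spin": 0,"gripper": -1}
  ]
}}

```text
t: 10.8
tool_pos: [1.0248, 0.0548, 0.4508]
tool_rot: [2.009, 2.074, 0.362]
contact_force: [0.3, -0.9, -1.7]
opening: 0.0113
grip_force: 99.5
```

```bash
python3 st.py
```

```text
10.8 [1.0248 0.0548 0.4508] [-0.024   1.0399  0.0589  0.0251  1.7038 -0.0481] [ 0.3264 -0.9278 -1.6645] 0.011347388451306648 99.54959627240896
[[-0.0328  0.9424  0.3329]
 [ 0.9994  0.0288  0.0169]
 [ 0.0064  0.3332 -0.9428]]
tilt 19.446291635697154 side 0.9702635011573674 xang 91.8774957966418 grasp [1.0428 0.0557 0.3999]
```

>>> {"name": "arm_command", "arguments": {
  "increments": [
    {"slide": [0,0.55,0.03],"spin": 0,"gripper": -1}
  ]
}}

```text
t: 10.88
tool_pos: [1.0314, 0.0542, 0.4487]
tool_rot: [1.995, 2.059, 0.387]
contact_force: [-0.9, -0.4, -3.0]
opening: 0.0112
grip_force: 99.6
```

>>> {"name": "arm_command", "arguments": {
  "increments": [
    {"slide": [0,0.55,0.03],"spin": 0,"gripper": -1}
  ]
}}

```text
t: 10.97
tool_pos: [1.0377, 0.0537, 0.4466]
tool_rot: [1.981, 2.045, 0.411]
contact_force: [-0.6, -0.6, -2.4]
opening: 0.0115
grip_force: 99.5
```

>>> {"name": "arm_command", "arguments": {
  "increments": [
    {"slide": [0,0.55,0.03],"spin": 0,"gripper": -1}
  ]
}}

```text
t: 11.05
tool_pos: [1.0436, 0.0532, 0.446]
tool_rot: [1.967, 2.031, 0.434]
contact_force: [0.3, -0.8, -3.6]
opening: 0.0117
grip_force: 99.6
```

>>> {"name": "arm_command", "arguments": {
  "increments": [
    {"slide": [0,0.55,0.05],"spin": 0,"gripper": -1}
  ]
}}

```text
t: 11.13
tool_pos: [1.0494, 0.0527, 0.4458]
tool_rot: [1.952, 2.015, 0.459]
contact_force: [-0.6, 0.2, -2.5]
opening: 0.0112
grip_force: 99.6
```

>>> {"name": "arm_command", "arguments": {
  "increments": [
    {"slide": [0,0.55,0.05],"spin": 0,"gripper": -1}
  ]
}}

```text
t: 11.22
tool_pos: [1.055, 0.0522, 0.4459]
tool_rot: [1.938, 2.0, 0.482]
contact_force: [-0.4, 0.3, -3.1]
opening: 0.0111
grip_force: 99.6
```

>>> {"name": "arm_command", "arguments": {
  "increments": [
    {"slide": [0,0.55,0.05],"spin": 0,"gripper": -1}
  ]
}}

```text
t: 11.3
tool_pos: [1.0601, 0.0518, 0.447]
tool_rot: [1.923, 1.985, 0.505]
contact_force: [0.0, -0.5, -3.2]
opening: 0.0119
grip_force: 99.6
```

>>> {"name": "arm_command", "arguments": {
  "increments": [
    {"slide": [0,0.55,0.08],"spin": 0,"gripper": -1}
  ]
}}

```text
t: 11.38
tool_pos: [1.0655, 0.0514, 0.4482]
tool_rot: [1.908, 1.969, 0.529]
contact_force: [0.1, -0.5, -2.6]
opening: 0.0115
grip_force: 99.6
```

>>> {"name": "arm_command", "arguments": {
  "increments": [
    {"slide": [0,0.55,0.08],"spin": 0,"gripper": -1}
  ]
}}

```text
t: 11.47
tool_pos: [1.0706, 0.0509, 0.4491]
tool_rot: [1.893, 1.954, 0.551]
contact_force: [0.1, 0.2, -3.1]
opening: 0.0118
grip_force: 99.6
```

>>> {"name": "arm_command", "arguments": {
  "increments": [
    {"slide": [0,0.55,0.08],"spin": 0,"gripper": -1}
  ]
}}

```text
t: 11.55
tool_pos: [1.0752, 0.0505, 0.4509]
tool_rot: [1.878, 1.938, 0.573]
contact_force: [-0.3, 0.4, -3.1]
opening: 0.0115
grip_force: 99.6
```

```bash
python3 st.py; cat > refine.py <<'E'
# rack yaw from shelf edge lines in top view
from h import *; import cv2
g=cv2.imread("pics/top0.png",0)
ls=cv2.createLineSegmentDetector().detect(g)[0][:,0]
for a,b,c,d in ls:
    if np.hypot(c-a,d-b)>100 and 150<b<240:
        P=onz("top",(a,b),.212);Q=onz("top",(c,d),.212); 
        if P[1]>Q[1]:P,Q=Q,P
        print(np.round([a,b,c,d],1),np.round(P,4),np.round(Q,4),"yaw",np.degrees(np.arctan2(-(Q-P)[0],(Q-P)[1])).round(2))
E
python3 refine.py
```

```text
11.55 [1.0752 0.0505 0.4509] [-0.0304  1.0604  0.06    0.0435  1.4579 -0.0543] [-0.2874  0.4271 -3.0757] 0.011497308027773604 99.58547894842923
[[-0.0344  0.8444  0.5346]
 [ 0.9994  0.0237  0.027 ]
 [ 0.0101  0.5352 -0.8447]]
tilt 32.33097876555064 side 1.5453831914829474 xang 91.97271065011067 grasp [1.1041 0.052  0.4052]
[190.6 166.2 299.4 167.9] [ 0.7511 -0.0247] [0.7498 0.2628] yaw 0.26
[343.1 181.4 239.4 179.5] [ 0.7173 -0.1398] [0.7165 0.1324] yaw 0.17
```

>>> {"name": "arm_command", "arguments": {
  "increments": [
    {"slide": [0,0.55,0.08],"spin": 0,"gripper": -1}
  ]
}}

```text
t: 11.63
tool_pos: [1.0795, 0.0502, 0.4539]
tool_rot: [1.863, 1.923, 0.595]
contact_force: [-0.1, 0.6, -2.5]
opening: 0.0117
grip_force: 99.6
```

>>> {"name": "arm_command", "arguments": {
  "increments": [
    {"slide": [0,0.55,0.08],"spin": 0,"gripper": -1}
  ]
}}

```text
t: 11.72
tool_pos: [1.0834, 0.0497, 0.4583]
tool_rot: [1.847, 1.906, 0.617]
contact_force: [-0.2, -0.1, -2.8]
opening: 0.0116
grip_force: 99.6
```

```bash
cat >> st.py <<'E'
import sys
if len(sys.argv)>3:
    tgt=np.array([float(a) for a in sys.argv[1:4]]); g=o['tool_pos']+.054*M[:,2]; print("to target slide",M.T@(tgt-g), "dist",np.linalg.norm(tgt-g))
E
python3 st.py .52 .05 .40; python3 - <<'E'
from h import *
a=onz("scene",S(72,368),.003);b=onz("scene",S(625,573),.003);print("back feet",a,b,np.degrees(np.arctan2(-(b-a)[0],(b-a)[1])))
a=onz("top",T(97,340),.003);b=onz("top",T(676,349),.003);print("front feet",b,a,np.degrees(np.arctan2((b-a)[0],-(b-a)[1])))
E
```

```text
11.7167 [1.0834 0.0497 0.4583] [-0.0316  1.0594  0.0589  0.0477  1.4095 -0.0558] [-0.243  -0.0552 -2.7999] 0.011627257708417894 99.59955205209553
[[-0.0348  0.8163  0.5766]
 [ 0.9993  0.0223  0.0289]
 [ 0.0107  0.5772 -0.8165]]
tilt 35.230408799153544 side 1.6537086158382726 xang 91.9965868346061 grasp [1.1145 0.0513 0.4142]
to target slide [ 0.0193 -0.4935 -0.3312] dist 0.5946918275016877
back feet [ 0.77597768 -0.18648136] [0.77128657 0.28708396] 0.5675507851231881
front feet [ 0.58999885 -0.18774431] [0.58644375 0.2852002 ] 0.430681781190472
```

>>> {"name": "arm_command", "arguments": {
  "increments": [
    {"slide": [0.01,-0.247,-0.166],"spin": 1.9,"gripper": -1},
    {"slide": [0.01,-0.247,-0.166],"spin": 1.9,"gripper": -1},
    {"slide": [0.01,-0.247,-0.166],"spin": 1.9,"gripper": -1},
    {"slide": [0.01,-0.247,-0.166],"spin": 1.9,"gripper": -1},
    {"slide": [0.01,-0.247,-0.166],"spin": 1.9,"gripper": -1},
    {"slide": [0.01,-0.247,-0.166],"spin": 1.9,"gripper": -1},
    {"slide": [0.01,-0.247,-0.166],"spin": 1.9,"gripper": -1},
    {"slide": [0.01,-0.247,-0.166],"spin": 1.9,"gripper": -1}
  ]
}}

```text
t: 12.38
tool_pos: [0.8001, 0.0495, 0.4531]
tool_rot: [1.881, 1.878, 0.628]
contact_force: [0.0, -0.5, -1.6]
opening: 0.0118
grip_force: 99.6
```

>>> {"name": "arm_command", "arguments": {
  "increments": [
    {"slide": [0.002,-0.247,-0.166],"spin": 0,"gripper": -1},
    {"slide": [0.002,-0.247,-0.166],"spin": 0,"gripper": -1},
    {"slide": [0.002,-0.247,-0.166],"spin": 0,"gripper": -1},
    {"slide": [0.002,-0.247,-0.166],"spin": 0,"gripper": -1},
    {"slide": [0.002,-0.247,-0.166],"spin": 0,"gripper": -1},
    {"slide": [0.002,-0.247,-0.166],"spin": 0,"gripper": -1},
    {"slide": [0.002,-0.247,-0.166],"spin": 0,"gripper": -1},
    {"slide": [0.002,-0.247,-0.166],"spin": 0,"gripper": -1}
  ]
}}

```text
t: 13.05
tool_pos: [0.5003, 0.0499, 0.4462]
tool_rot: [1.88, 1.878, 0.629]
contact_force: [0.9, 0.2, -2.3]
opening: 0.0118
grip_force: 99.6
```

```bash
python3 st.py .52 .05 .06
```

```text
13.05 [0.5003 0.0499 0.4462] [-0.0801 -0.6009  1.9754  0.0822  1.1541 -0.0887] [ 0.8641  0.1584 -2.3209] 0.011822847622210798 99.58195259794593
[[-0.0084  0.8154  0.5788]
 [ 0.9995 -0.0102  0.0289]
 [ 0.0294  0.5788 -0.8149]]
tilt 35.38502068924552 side 1.6541302278143954 xang 90.48300236287092 grasp [0.5315 0.0514 0.4021]
to target slide [-0.0114 -0.2074  0.2721] dist 0.342342864640884
```

>>> {"name": "arm_command", "arguments": {
  "increments": [
    {"slide": [-0.0118,-0.2086,0.2738],"spin": 0,"gripper": -1},
    {"slide": [-0.0118,-0.2086,0.2738],"spin": 0,"gripper": -1},
    {"slide": [-0.0118,-0.2086,0.2738],"spin": 0,"gripper": -1},
    {"slide": [-0.0118,-0.2086,0.2738],"spin": 0,"gripper": -1},
    {"slide": [-0.0118,-0.2086,0.2738],"spin": 0,"gripper": -1},
    {"slide": [-0.0118,-0.2086,0.2738],"spin": 0,"gripper": -1},
    {"slide": [-0.0118,-0.2086,0.2738],"spin": 0,"gripper": -1}
  ]
}}

```text
t: 13.63
tool_pos: [0.4946, 0.0479, 0.1537]
tool_rot: [1.88, 1.876, 0.63]
contact_force: [1.3, 0.2, -2.6]
opening: 0.0116
grip_force: 99.8
```

```bash
python3 st.py .53 .0495 .06
```

```text
13.6333 [0.4946 0.0479 0.1537] [-0.0863 -0.3968  2.3364  0.1406  0.5916 -0.1767] [ 1.2504  0.2057 -2.5858] 0.011569003932086236 99.78157781995833
[[-0.0077  0.8147  0.5798]
 [ 0.9995 -0.0107  0.0283]
 [ 0.0292  0.5798 -0.8142]]
tilt 35.45481089427134 side 1.6207957339487602 xang 90.44230776970782 grasp [0.5259 0.0495 0.1097]
to target slide [-0.0014 -0.0255  0.0429] dist 0.0498986872841539
```

>>> {"name": "arm_command", "arguments": {
  "increments": [
    {"slide": [-0.001,-0.022,0.037],"spin": 0,"gripper": -1},
    {"slide": [-0.001,-0.022,0.037],"spin": 0,"gripper": -1},
    {"slide": [-0.001,-0.022,0.037],"spin": 0,"gripper": -1},
    {"slide": [-0.001,-0.022,0.037],"spin": 0,"gripper": -1}
  ]
}}

```text
t: 13.97
tool_pos: [0.5, 0.0481, 0.1144]
tool_rot: [1.879, 1.875, 0.631]
contact_force: [0.2, 0.3, -0.7]
opening: 0.0117
grip_force: 99.5
```

```bash
python3 st.py .545 .0495 .058; python3 - <<'E'
from station import imaging
import cv2, numpy as np
a=imaging.get_image("top")["frame"][:,:,::-1][135:285,170:370]; a=cv2.resize(a,None,fx=3.9,fy=3.9,interpolation=cv2.INTER_CUBIC)
b=imaging.get_image("scene")["frame"][:,:,::-1]; cv2.imwrite("pics/scfull.png",b); cv2.imwrite("pics/top2.png",a)
b=cv2.resize(b[130:310,190:410],None,fx=3.3,fy=3.3,interpolation=cv2.INTER_CUBIC); cv2.imwrite("pics/sc3.png",b)
E
```

```text
13.9667 [0.5    0.0481 0.1144] [-0.0847 -0.296   2.3401  0.1662  0.4865 -0.2056] [ 0.2089  0.2818 -0.7209] 0.011685184031565444 99.49730454012752
[[-0.0077  0.8138  0.5811]
 [ 0.9995 -0.0107  0.0283]
 [ 0.0293  0.581  -0.8134]]
tilt 35.54202633397505 side 1.6218177196170316 xang 90.44159378053237 grasp [0.5314 0.0496 0.0704]
to target slide [-0.0006  0.0039  0.018 ] dist 0.018450593030136308
```

View pics/sc3.png

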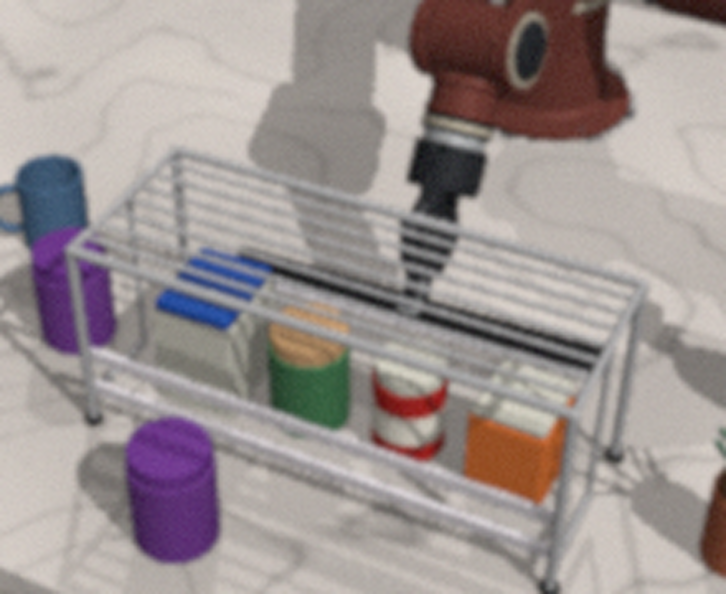

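The hand at crop (435,250) stands tilted back from the rack. The ruler runs behind the tubs between the legs, from (240,258) to (595,358). Now the slow push in.

>>> {"name": "arm_command", "arguments": {
  "increments": [
    {"slide": [0,-0.006,0.008],"spin": 0,"gripper": -1},
    {"slide": [0,0.0022,0.014],"spin": 0,"gripper": -1},
    {"slide": [0,0.0103,0.0198],"spin": 0,"gripper": -1},
    {"slide": [0,0.0184,0.0256],"spin": 0,"gripper": -1},
    {"slide": [0,0.0225,0.0285],"spin": 0,"gripper": -1},
    {"slide": [0,0.0266,0.0314],"spin": 0,"gripper": -1},
    {"slide": [0,0.0306,0.0343],"spin": 0,"gripper": -1},
    {"slide": [0,0.0347,0.0372],"spin": 0,"gripper": -1}
  ]
}}

```text
t: 14.73
tool_pos: [0.5484, 0.0491, 0.1024]
tool_rot: [1.881, 1.879, 0.628]
contact_force: [-8.0, -0.2, 2.5]
opening: 0.0115
grip_force: 100.9
```

```bash
python3 st.py .60 .0495 .06;  python3 - <<'E'
from station import imaging
import cv2, numpy as np
a=imaging.get_image("top")["frame"][:,:,::-1][135:285,170:370]; a=cv2.resize(a,None,fx=3.9,fy=3.9,interpolation=cv2.INTER_CUBIC);cv2.imwrite("pics/top3.png",a)
E
```

```text
14.7333 [0.5484 0.0491 0.1024] [-0.073  -0.1274  2.2257  0.169   0.4363 -0.2027] [-8.0397 -0.2292  2.4919] 0.011527434186099587 100.88742233812809
[[-0.0082  0.8166  0.5772]
 [ 0.9995 -0.0105  0.0291]
 [ 0.0298  0.5771 -0.8161]]
tilt 35.26866893844098 side 1.6673186214717142 xang 90.4722647013419 grasp [0.5795 0.0506 0.0584]
to target slide [-0.0013  0.0177  0.0104] dist 0.020578346175746984
```

View pics/top3.png

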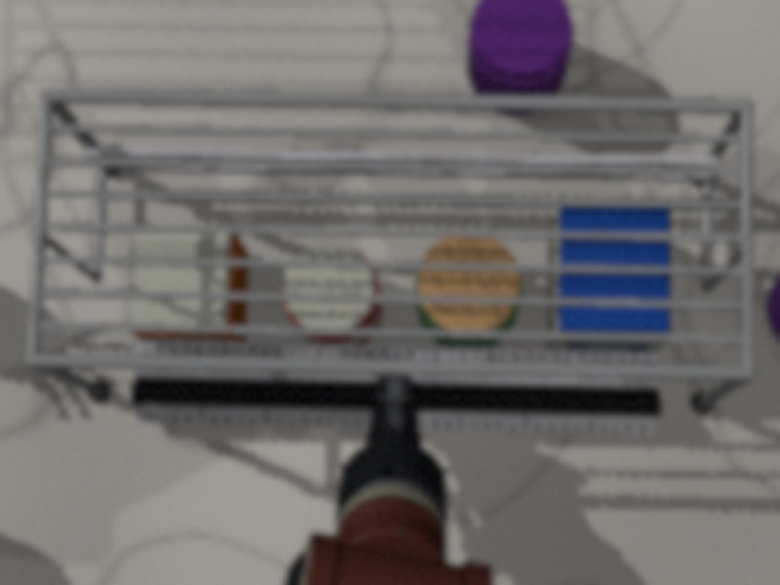

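Ridge from crop (135,390) to (658,402), shelf front edge from (33,362) to (748,373), and the tubs are in contact with the edge. I'll check the ruler yaw as seen by the camera against the rack's.

```bash
python3 - <<'E'
from h import *
T2=lambda u,v:np.array([170+(u+.5)/3.9-.5,135+(v+.5)/3.9-.5])
def yaw(a,b): d=a-b; return np.degrees(np.arctan2(-d[0],d[1]))
L=onz("top",T2(135,390),.064);Rr=onz("top",T2(658,402),.052);print("ruler",L,Rr,yaw(L,Rr),"known .47")
for n,l,r in(("front",(33,362),(748,373)),("back",(47,98),(750,104))):
    L=onz("top",T2(*l),.212);Rr=onz("top",T2(*r),.212);print(n,L,Rr,yaw(L,Rr))
E
```

```text
ruler [0.58328871 0.24647324] [ 0.58447272 -0.14679472] 0.1725001395959425 known .47
front [0.58619754 0.28639618] [ 0.5896968  -0.18716474] 0.4233657399467173
back [0.76687103 0.28761809] [ 0.77248778 -0.18905546] 0.6750970583639408
```

>>> {"name": "arm_command", "arguments": {
  "increments": [
    {"slide": [0,0.0025,0.0017],"spin": -0.3,"gripper": -1},
    {"slide": [0,0.005,0.0035],"spin": -0.3,"gripper": -1},
    {"slide": [0,0.0075,0.0052],"spin": -0.3,"gripper": -1},
    {"slide": [0,0.01,0.007],"spin": -0.3,"gripper": -1},
    {"slide": [0,0.0125,0.0087],"spin": -0.3,"gripper": -1},
    {"slide": [0,0.015,0.0105],"spin": -0.3,"gripper": -1},
    {"slide": [0,0.0175,0.0123],"spin": -0.3,"gripper": -1},
    {"slide": [0,0.02,0.014],"spin": -0.3,"gripper": -1}
  ]
}}

```text
t: 15.45
tool_pos: [0.5718, 0.0493, 0.1016]
tool_rot: [1.878, 1.885, 0.625]
contact_force: [-9.8, 0.3, 1.0]
opening: 0.0113
grip_force: 101.0
```

```bash
python3 st.py .616 .0495 .058
```

```text
15.45 [0.5718 0.0493 0.1016] [-0.0686 -0.0646  2.1694  0.1651  0.4314 -0.2009] [-9.8496  0.2982  0.9761] 0.011348617470484133 100.9554987307638
[[-0.0124  0.8178  0.5753]
 [ 0.9996 -0.0055  0.0293]
 [ 0.0272  0.5754 -0.8174]]
tilt 35.14005316620442 side 1.6818556344718374 xang 90.7087509398313 grasp [0.6029 0.0509 0.0574]
to target slide [-0.0016  0.0111  0.007 ] dist 0.013208952758976251
```

>>> {"name": "arm_command", "arguments": {
  "increments": [
    {"slide": [0,0.0012,0.0009],"spin": 0,"gripper": -1},
    {"slide": [0,0.0025,0.0017],"spin": 0,"gripper": -1},
    {"slide": [0,0.0037,0.0026],"spin": 0,"gripper": -1},
    {"slide": [0,0.005,0.0035],"spin": 0,"gripper": -1}
  ]
}}

```text
t: 15.78
tool_pos: [0.5778, 0.0494, 0.1016]
tool_rot: [1.878, 1.885, 0.625]
contact_force: [-10.9, 0.8, 1.1]
opening: 0.0113
grip_force: 101.0
```

>>> {"name": "arm_command", "arguments": {
  "increments": [
    {"slide": [0,0.0008,0.0006],"spin": 0,"gripper": -1},
    {"slide": [0,0.0016,0.0011],"spin": 0,"gripper": -1}
  ]
}}

```text
t: 15.95
tool_pos: [0.5798, 0.0494, 0.1016]
tool_rot: [1.878, 1.885, 0.625]
contact_force: [-9.9, -0.4, 2.2]
opening: 0.0117
grip_force: 101.1
```

>>> {"name": "arm_command", "arguments": {
  "increments": [
    {"slide": [0,0.0006,0.0004],"spin": 0,"gripper": -1},
    {"slide": [0,0.0012,0.0009],"spin": 0,"gripper": -1}
  ]
}}

```text
t: 16.12
tool_pos: [0.5813, 0.0494, 0.1016]
tool_rot: [1.878, 1.885, 0.625]
contact_force: [-10.0, -0.2, 1.9]
opening: 0.0114
grip_force: 101.0
```

```bash
python3 st.py .616 .0495 .058;  python3 - <<'E'
from station import imaging
import cv2, numpy as np
a=imaging.get_image("scene")["frame"][:,:,::-1]; a=a[190:300,215:365]; a=cv2.resize(a,None,fx=5.2,fy=5.2,interpolation=cv2.INTER_CUBIC);cv2.imwrite("pics/sc4.png",a)
E
```

```text
16.1167 [0.5813 0.0494 0.1016] [-0.0669 -0.0413  2.1471  0.1632  0.4302 -0.1979] [-9.9613 -0.153   1.925 ] 0.011439919824334763 101.02920519188046
[[-0.0124  0.8178  0.5753]
 [ 0.9996 -0.0055  0.0293]
 [ 0.0272  0.5754 -0.8174]]
tilt 35.13996412744036 side 1.681422352763655 xang 90.70895750081723 grasp [0.6123 0.051  0.0575]
to target slide [-0.0016  0.0033  0.0017] dist 0.004011664849393715
```

View pics/sc4.png

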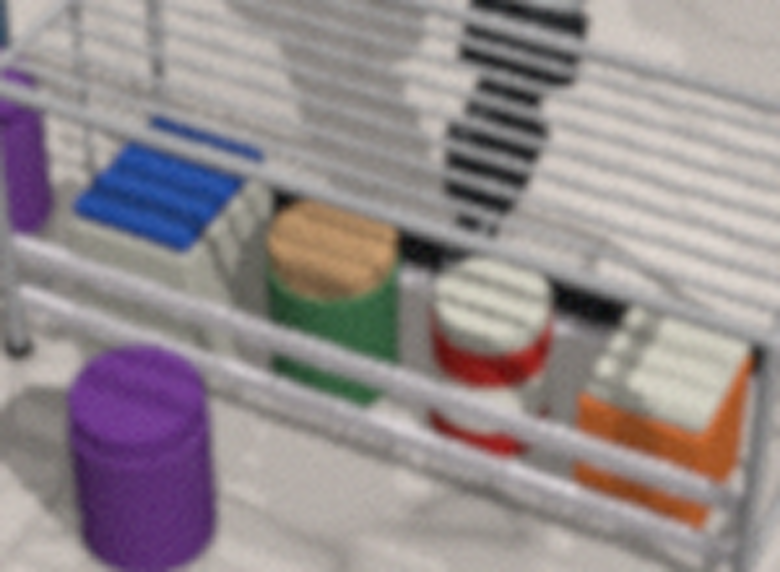

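The tubs stand upright and pushed back. The powder tub (crop 180,200) is close to the rail, which hides its lower part, and the hand is clear of the shelf. I'll creep on until the force rises.

>>> {"name": "arm_command", "arguments": {
  "increments": [
    {"slide": [0,0.0006,0.0004],"spin": 0,"gripper": -1},
    {"slide": [0,0.0012,0.0009],"spin": 0,"gripper": -1}
  ]
}}

```text
t: 16.33
tool_pos: [0.5827, 0.0495, 0.1016]
tool_rot: [1.878, 1.885, 0.625]
contact_force: [-10.1, -0.1, 2.5]
opening: 0.0114
grip_force: 101.0
```

>>> {"name": "arm_command", "arguments": {
  "increments": [
    {"slide": [0,0.0006,0.0004],"spin": 0,"gripper": -1},
    {"slide": [0,0.0012,0.0009],"spin": 0,"gripper": -1}
  ]
}}

```text
t: 16.5
tool_pos: [0.5841, 0.0496, 0.1015]
tool_rot: [1.878, 1.885, 0.625]
contact_force: [-12.3, 0.7, 2.7]
opening: 0.0119
grip_force: 101.4
```

>>> {"name": "arm_command", "arguments": {
  "increments": [
    {"slide": [0,0.0005,0.0003],"spin": 0,"gripper": -1}
  ]
}}

```text
t: 16.58
tool_pos: [0.5845, 0.0496, 0.1013]
tool_rot: [1.879, 1.885, 0.625]
contact_force: [-13.5, 0.5, 3.7]
opening: 0.0119
grip_force: 101.5
```

>>> {"name": "arm_command", "arguments": {
  "increments": [
    {"slide": [0,0.0005,0.0003],"spin": 0,"gripper": -1},
    {"slide": [0,0.0005,0.0003],"spin": 0,"gripper": -1}
  ]
}}

```text
t: 16.75
tool_pos: [0.5849, 0.0497, 0.1012]
tool_rot: [1.879, 1.886, 0.624]
contact_force: [-12.6, 1.7, 2.2]
opening: 0.0116
grip_force: 101.1
```

```bash
python3 st.py; python3 -c "
from station import status
o=status.get_obs();print(o['wrist_torque'])"
```

```text
16.75 [0.5849 0.0497 0.1012] [-0.066  -0.0312  2.1379  0.1629  0.4308 -0.1962] [-12.606    1.7292   2.1625] 0.0116011815629408 101.13272940739989
[[-0.0121  0.8187  0.5741]
 [ 0.9995 -0.0062  0.0299]
 [ 0.028   0.5742 -0.8182]]
tilt 35.05352895856828 side 1.7135342612260356 xang 90.6939313525093 grasp [0.6159 0.0514 0.057 ]
[-0.02785741  1.45917642 -0.34214762]
```

>>> {"name": "arm_command", "arguments": {
  "increments": [
    {"slide": [0,0.0005,0.0003],"spin": 0,"gripper": -1},
    {"slide": [0,0.0008,0.0006],"spin": 0,"gripper": -1}
  ]
}}

```text
t: 16.92
tool_pos: [0.5856, 0.0499, 0.101]
tool_rot: [1.88, 1.886, 0.624]
contact_force: [-15.7, 2.6, 4.0]
opening: 0.0117
grip_force: 101.9
```

```bash
python3 st.py; python3 - <<'E'
from station import imaging, status
print(status.get_obs()['wrist_torque'])
import cv2, numpy as np
a=imaging.get_image("top")["frame"][:,:,::-1][135:285,170:370]; a=cv2.resize(a,None,fx=3.9,fy=3.9,interpolation=cv2.INTER_CUBIC);cv2.imwrite("pics/top5.png",a)
E
```

```text
16.9167 [0.5856 0.0499 0.101 ] [-0.0657 -0.029   2.136   0.1628  0.4314 -0.1957] [-15.6761   2.6465   3.9944] 0.01170756376287791 101.86139670666307
[[-0.0121  0.8192  0.5734]
 [ 0.9995 -0.0064  0.0302]
 [ 0.0284  0.5734 -0.8187]]
tilt 35.00293039880413 side 1.7301510437345407 xang 90.69071969367225 grasp [0.6165 0.0515 0.0568]
[-0.04902914  1.58755008 -0.37547765]
```

View pics/top5.png

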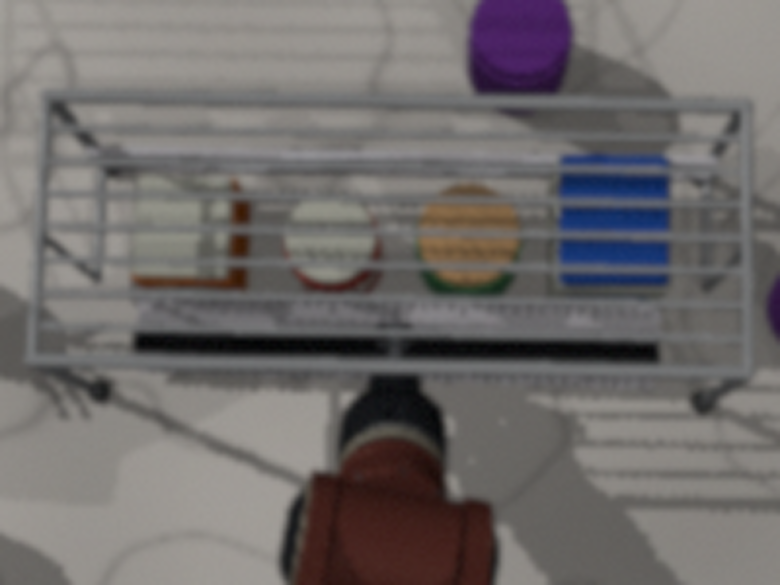

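Fronts are in one line along the ruler edge at v≈290, the powder tub is at the rail (lid back edge v≈157), and the force has risen from 10 to 15.7 N, so contact is definite. I'll draw the ruler out.

>>> {"name": "arm_command", "arguments": {
  "increments": [
    {"slide": [0,-0.002,-0.0014],"spin": 0,"gripper": -1},
    {"slide": [0,-0.006,-0.0042],"spin": 0,"gripper": -1},
    {"slide": [0,-0.015,-0.0105],"spin": 0,"gripper": -1},
    {"slide": [0,-0.03,-0.021],"spin": 0,"gripper": -1},
    {"slide": [0,-0.05,-0.035],"spin": 0,"gripper": -1},
    {"slide": [0,-0.07,-0.049],"spin": 0,"gripper": -1},
    {"slide": [0,-0.09,-0.063],"spin": 0,"gripper": -1},
    {"slide": [0,-0.09,-0.063],"spin": 0,"gripper": -1}
  ]
}}

```text
t: 17.63
tool_pos: [0.4735, 0.0484, 0.0992]
tool_rot: [1.878, 1.886, 0.624]
contact_force: [-0.6, -0.4, -3.4]
opening: 0.0117
grip_force: 98.8
```

```bash
python3 st.py .485 .0495 .05;  python3 - <<'E'
from station import imaging
import cv2, numpy as np
a=imaging.get_image("top")["frame"][:,:,::-1][135:285,170:370]; a=cv2.resize(a,None,fx=3.9,fy=3.9,interpolation=cv2.INTER_CUBIC);cv2.imwrite("pics/top6.png",a)
E
```

```text
17.6333 [0.4735 0.0484 0.0992] [-0.0905 -0.3452  2.4047  0.1764  0.48   -0.2262] [-0.6495 -0.4165 -3.3622] 0.011690322043424302 98.83025126997381
[[-0.0128  0.8182  0.5747]
 [ 0.9996 -0.0049  0.0292]
 [ 0.0267  0.5749 -0.8178]]
tilt 35.098896540735694 side 1.674726013340846 xang 90.73433648001594 grasp [0.5045 0.05   0.0551]
to target slide [-0.0003 -0.0189 -0.0071] dist 0.020184189124723008
```

>>> {"name": "arm_command", "arguments": {
  "increments": [
    {"slide": [0,-0.0228,-0.0111],"spin": 0,"gripper": -1},
    {"slide": [0,-0.0228,-0.0111],"spin": 0,"gripper": -1},
    {"slide": [0,-0.0228,-0.0111],"spin": 0,"gripper": -1}
  ]
}}

```text
t: 17.93
tool_pos: [0.4527, 0.0477, 0.0973]
tool_rot: [1.875, 1.882, 0.627]
contact_force: [1.6, -0.3, -1.8]
opening: 0.0116
grip_force: 98.8
```

>>> {"name": "arm_command", "arguments": {
  "increments": [
    {"slide": [0,-0.0011,0.0016],"spin": 0,"gripper": -1},
    {"slide": [0,-0.0023,0.0033],"spin": 0,"gripper": -1},
    {"slide": [0,-0.0023,0.0033],"spin": 0,"gripper": -1}
  ]
}}

```text
t: 18.18
tool_pos: [0.4534, 0.0478, 0.093]
tool_rot: [1.876, 1.883, 0.626]
contact_force: [0.1, -0.5, -3.1]
opening: 0.0115
grip_force: 98.8
```

>>> {"name": "arm_command", "arguments": {
  "increments": [
    {"slide": [0,-0.0011,0.0016],"spin": 0,"gripper": -1},
    {"slide": [0,-0.0023,0.0033],"spin": 0,"gripper": -1},
    {"slide": [0,-0.0023,0.0033],"spin": 0,"gripper": -1}
  ]
}}

```text
t: 18.43
tool_pos: [0.4532, 0.0479, 0.0889]
tool_rot: [1.874, 1.883, 0.626]
contact_force: [-0.1, 1.3, -1.1]
opening: 0.0112
grip_force: 99.2
```

>>> {"name": "arm_command", "arguments": {
  "increments": [
    {"slide": [0,-0.0011,0.0016],"spin": 0,"gripper": -1},
    {"slide": [0,-0.0017,0.0025],"spin": 0,"gripper": -1},
    {"slide": [0,-0.0017,0.0025],"spin": 0,"gripper": -1}
  ]
}}

```text
t: 18.68
tool_pos: [0.4542, 0.048, 0.0876]
tool_rot: [1.873, 1.882, 0.628]
contact_force: [-4.8, 1.6, 9.2]
opening: 0.0118
grip_force: 101.1
```

>>> {"name": "arm_command", "arguments": {
  "increments": [
    {"slide": [0,0.0006,-0.0008],"spin": 0,"gripper": -1},
    {"slide": [0,0.0006,-0.0008],"spin": 0,"gripper": -0.6},
    {"slide": [0,0.0006,-0.0008],"spin": 0,"gripper": -0.3},
    {"slide": [0,0.0006,-0.0008],"spin": 0,"gripper": 0.1},
    {"slide": [0,0.0006,-0.0008],"spin": 0,"gripper": 0.5},
    {"slide": [0,0.0006,-0.0008],"spin": 0,"gripper": 0.8},
    {"slide": [0,0.0006,-0.0008],"spin": 0,"gripper": 0.8},
    {"slide": [0,0.0006,-0.0008],"spin": 0,"gripper": 0.8}
  ],
  "newtons": 40
}}

```text
t: 19.35
tool_pos: [0.4524, 0.0481, 0.0864]
tool_rot: [1.877, 1.883, 0.626]
contact_force: [-0.9, -0.3, 1.0]
opening: 0.0767
grip_force: 0.0
```

>>> {"name": "arm_command", "arguments": {
  "increments": [
    {"slide": [0,0,-0.02],"spin": 0,"gripper": 0.8},
    {"slide": [0,0,-0.04],"spin": 0,"gripper": 0.8},
    {"slide": [0,0,-0.07],"spin": 0,"gripper": 0.8},
    {"slide": [0,0,-0.1],"spin": 0,"gripper": 0.8},
    {"slide": [0,0,-0.12],"spin": 0,"gripper": 0.8},
    {"slide": [0,0,-0.12],"spin": 0,"gripper": 0.8}
  ]
}}

```text
t: 19.85
tool_pos: [0.3844, 0.0444, 0.1903]
tool_rot: [1.868, 1.875, 0.634]
contact_force: [1.0, -0.9, 1.0]
opening: 0.0765
grip_force: 0.0
```

```bash
python3 st.py; python3 - <<'E'
from h import *; import cv2
from station import imaging
t=imaging.get_image("top")["frame"]; s=imaging.get_image("scene")["frame"]
cv2.imwrite("pics/topE.png",t[:,:,::-1]);cv2.imwrite("pics/scE.png",s[:,:,::-1])
O=np.array([.6754,.0495]);th=np.radians(.55)
R=lambda P:np.round([np.cos(th)*(P-O)[0]+np.sin(th)*(P-O)[1],-np.sin(th)*(P-O)[0]+np.cos(th)*(P-O)[1]],4)
hsv=cv2.cvtColor(t,cv2.COLOR_RGB2HSV)
def box(name,lo,hi,roi,z):
    x0,y0,x1,y1=roi;m=cv2.inRange(hsv[y0:y1,x0:x1],lo,hi);m=cv2.morphologyEx(m,cv2.MORPH_CLOSE,np.ones((5,5)));p=cv2.findNonZero(m)
    c,wh,a=cv2.minAreaRect(p);bp=cv2.boxPoints((c,wh,a))+[x0,y0]; print(name,len(p),[R(onz("top",q,z)).tolist() for q in bp],"c",R(onz("top",np.array(c)+[x0,y0],z)))
box("blue",(105,120,40),(125,255,255),(305,160,350,225),.126)
box("wood",(8,60,90),(22,255,255),(272,170,308,225),.11)
box("black ruler",(0,0,0),(180,255,45),(195,240,345,300),.029)
E
```

```text
19.85 [0.3844 0.0444 0.1903] [-0.1368 -0.9607  2.579   0.1364  0.9077 -0.1906] [ 0.9812 -0.9477  1.0234] 0.07647209919234497 0.0
[[-0.0121  0.8095  0.587 ]
 [ 0.9996 -0.0049  0.0274]
 [ 0.025   0.5871 -0.8092]]
tilt 35.95682581670831 side 1.5682569186326416 xang 90.6941157717108 grasp [0.4161 0.0458 0.1466]
blue 882 [[0.0773, -0.1187], [0.0781, -0.1922], [-0.0136, -0.1917], [-0.0145, -0.119]] c [ 0.0316 -0.1554]
wood 494 [[0.0228, -0.0016], [0.0745, -0.0509], [0.0254, -0.1], [-0.0257, -0.0507]] c [ 0.0241 -0.0508]
black ruler 594 [[-0.2729, 0.1943], [-0.1679, 0.196], [-0.1715, -0.194], [-0.2759, -0.191]] c [-0.2224  0.0008]
```

>>> {"name": "arm_command", "arguments": {
  "increments": [
    {"slide": [0,0.112,-0.104],"spin": 0,"gripper": 0.8},
    {"slide": [0,0.112,-0.104],"spin": 0,"gripper": 0.8},
    {"slide": [0,0.112,-0.104],"spin": 0,"gripper": 0.8},
    {"slide": [0,0.112,-0.104],"spin": 0,"gripper": 0.8},
    {"slide": [0,0.112,-0.104],"spin": 0,"gripper": 0.8}
  ]
}}

```text
t: 20.37
tool_pos: [0.4179, 0.0407, 0.3399]
tool_rot: [1.872, 1.879, 0.631]
contact_force: [0.4, 0.2, 0.4]
opening: 0.0767
grip_force: 0.0
```

```bash
python3 st.py | head -1; python3 - <<'E'
from h import *; import cv2
from station import imaging
t=imaging.get_image("top")["frame"]; s=imaging.get_image("scene")["frame"]
cv2.imwrite("pics/topF.png",t[:,:,::-1]);cv2.imwrite("pics/scF.png",s[:,:,::-1])
O=np.array([.6754,.0495]);th=np.radians(.55)
R=lambda P:np.round([np.cos(th)*(P-O)[0]+np.sin(th)*(P-O)[1],-np.sin(th)*(P-O)[0]+np.cos(th)*(P-O)[1]],4)
g=cv2.cvtColor(t,cv2.COLOR_RGB2GRAY)
# ruler cross profile at columns away from hand: print dark-run centre rows and plate extents
for c in (208,215,225,240,320,328,332):
    col=g[236:300,c-1:c+2].mean(1); r=np.where(col<60)[0]+236
    print(c,r.min() if len(r) else None,r.max() if len(r) else None, R(onz("top",(c,r.mean()),.029)) if len(r) else "")
print("col 225",g[240:295,225].tolist())
hsv=cv2.cvtColor(t,cv2.COLOR_RGB2HSV); m=cv2.inRange(hsv,(3,130,60),(16,255,255)); m[:, :195]=0;m[:,250:]=0;m[:165]=0;m[215:]=0
ys,xs=np.nonzero(m);print("orange",len(xs),xs.min(),xs.max(),ys.min(),ys.max()); 
for c in range(204,232,4):
    q=ys[xs==c]; print(c,R(onz("top",(c,q.max()+.5),.09)) if len(q) else None)
m=cv2.inRange(hsv,(170,100,40),(180,255,255))|cv2.inRange(hsv,(0,100,40),(4,255,255)); m[:, :238]=0;m[:,272:]=0;m[:165]=0;m[215:]=0
ys,xs=np.nonzero(m);print("red",len(xs),xs.min(),xs.max(),ys.min(),ys.max(),R(onz("top",((xs.min()+xs.max())/2,ys.max()+.5),.09)))
E
```

```text
20.3667 [0.4179 0.0407 0.3399] [-0.1339 -0.8751  2.2956  0.1183  1.1091 -0.1568] [0.38   0.2027 0.4087] 0.07668130903156377 0.0
208 263 265 [-0.1744  0.1898]
215 263 266 [-0.1756  0.1689]
225 263 266 [-0.1752  0.139 ]
240 263 266 [-0.1746  0.0943]
320 265 268 [-0.177  -0.1434]
328 265 268 [-0.1767 -0.1671]
332 265 268 [-0.1765 -0.1789]
col 225 [133, 134, 134, 134, 134, 134, 129, 115, 100, 96, 104, 121, 129, 126, 125, 125, 128, 133, 133, 135, 133, 113, 74, 34, 20, 23, 47, 81, 109, 128, 144, 149, 150, 147, 142, 138, 138, 145, 148, 148, 149, 148, 148, 147, 147, 147, 146, 147, 147, 146, 145, 146, 146, 145, 146]
orange 40 206 233 188 208
204 None
208 None
212 [-0.0137  0.1735]
216 [-0.0136  0.1619]
220 [-0.0134  0.1503]
224 [-0.0133  0.1387]
228 [-0.016   0.1271]
red 29 248 266 199 209 [-0.0179  0.0431]
```

```bash
python3 - <<'E'
import cv2,numpy as np
from scipy.ndimage import gaussian_filter1d as gf
a=cv2.imread("pics/top0.png",0).astype(float);b=cv2.imread("pics/topF.png",0).astype(float)
for n,i,r0 in(("before",a,262),("after",b,245)):
    for c0,c1 in((205,225),(310,325)):
        print(n,c0,np.round(i[r0:r0+42,c0:c1].mean(1)).astype(int).tolist())
E
```

```text
before 205 [131, 131, 131, 131, 132, 132, 131, 130, 124, 119, 121, 123, 127, 129, 130, 130, 131, 127, 104, 54, 19, 18, 35, 67, 93, 109, 124, 132, 132, 130, 127, 126, 124, 122, 128, 130, 130, 129, 129, 128, 128, 128]
before 310 [99, 92, 99, 113, 125, 128, 126, 124, 128, 133, 131, 128, 128, 129, 129, 131, 129, 111, 71, 32, 18, 28, 59, 89, 108, 125, 141, 145, 143, 140, 135, 128, 125, 128, 130, 130, 130, 131, 130, 131, 131, 131]
after 205 [114, 114, 117, 122, 127, 132, 134, 133, 132, 131, 130, 131, 132, 133, 133, 130, 109, 65, 28, 19, 31, 62, 93, 111, 126, 138, 140, 139, 135, 129, 124, 124, 134, 138, 139, 139, 139, 139, 139, 139, 139, 139]
after 310 [133, 130, 119, 104, 112, 127, 132, 131, 127, 116, 109, 120, 129, 131, 130, 122, 106, 94, 84, 61, 31, 18, 21, 44, 79, 107, 123, 140, 147, 147, 144, 139, 137, 130, 123, 128, 131, 130, 128, 124, 123, 126]
```

The ruler's profile matches the original flat one. Its middle is at x = -0.175 m in the rack frame and all four fronts lie between about -0.014 and -0.018 m, so I'm handing in.

```bash
python3 -c "
from station import order
print(order.finish_job())"
```

```text
the job is handed in; nothing more can be done
None
```

Job handed in, no verdict returned: the row was pushed until the powder tub met the rail (push force up from about 10 to 15.7 N), all four fronts measured within about 3 mm of the finished line, and the ruler was laid flat with its middle about 175 mm before the rack's origin.

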